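# Change over the immersion carrier and clip in its hold-down bar

## Task

Change over the immersion carrier: stand the tested panels (those in the white carrier now, with the scribed cross) in the wooden drying stand, and the fresh panels from that stand in the carrier, every panel fully home in a slot or groove of its own and kept upright all the while. Then lay the hold-down bar over the fresh panels, grip upwards, and press it between the carrier's two spring clips until it snaps fully home on its seats, both clips closed over its ends. Leave the bottles and the loupe where they stand.

Things in the scene. Friction and masses are not known exactly. Their poses are not given: they have to be found in the camera images.
- carrier: immersion carrier, fixed: white base 236 x 72 x 10 mm with a grooved block (170 mm along x, top 40 mm, cheeks 46 mm above the bench, four slots) between two steel end plates 6 mm thick, 44 mm wide, at x = +-94 mm, whose notched tops seat the bar; plates and clips reach 160 mm high. Origin: centre of underside on the bench; x: along the row of slots, y: along each slot, z: up
- slot0 (a point): middle of the floor of carrier slot 0, at x = -60 mm, z = 10 mm of the carrier: a groove 7 mm wide along carrier x, 54 mm long along y, 30 mm deep, its mouth flared to 13 mm over the top 4 mm; slots 40 mm apart, outer ones 28 mm clear of the end plates. Axes as the carrier's. Any panel fits any slot; home, its top is 130 mm above the bench
- slot1 (a point): middle of the floor of carrier slot 1, at x = -20 mm, z = 10 mm of the carrier: a groove 7 mm wide along carrier x, 54 mm long along y, 30 mm deep, its mouth flared to 13 mm over the top 4 mm; slots 40 mm apart, outer ones 28 mm clear of the end plates. Axes as the carrier's. Any panel fits any slot; home, its top is 130 mm above the bench
- slot2 (a point): middle of the floor of carrier slot 2, at x = 20 mm, z = 10 mm of the carrier: a groove 7 mm wide along carrier x, 54 mm long along y, 30 mm deep, its mouth flared to 13 mm over the top 4 mm; slots 40 mm apart, outer ones 28 mm clear of the end plates. Axes as the carrier's. Any panel fits any slot; home, its top is 130 mm above the bench
- slot3 (a point): middle of the floor of carrier slot 3, at x = 60 mm, z = 10 mm of the carrier: a groove 7 mm wide along carrier x, 54 mm long along y, 30 mm deep, its mouth flared to 13 mm over the top 4 mm; slots 40 mm apart, outer ones 28 mm clear of the end plates. Axes as the carrier's. Any panel fits any slot; home, its top is 130 mm above the bench
- clip_near (a joint): spring clip at the carrier's -x end, a leaf hinged 80 mm above the bench with a rolled nose 147 mm up; 0 = fully in, grows outwards (rad, max 0.16). Noses are 195 mm apart at rest, yield at 1.2 N, 3.2 N each as the bar passes (about 0.07), then rest on the bar's upper bevels at about 0.02. Pressing the bar in takes 8 to 15 N in all, from 15 to 5 mm above the seat
- clip_far (a joint): the same spring clip at the carrier's +x end. The bar's seat between the clips: the plate tops at 133 mm above the bench, 3 mm above the tops of home panels; a seated bar lies along carrier x with its origin at x = 0, y = 0, z = 133 mm of the carrier. The notches over the plates are 26 mm wide at the seat, flare upwards and are 16 mm high
- stand: wooden drying stand, fixed: 190 x 80 mm, top 33 mm above the bench, four grooves 7.5 mm wide, 25 mm deep, 60 mm long, 40 mm apart along its x (-60, -20, 20, 60 mm), groove floors 8 mm above the bench. Origin: centre of its underside; x: along the row, z: up
- groove0 (a point): middle of the floor of stand groove 0, at x = -60 mm, z = 8 mm of the stand, axes as the stand's; the groove runs along y, its mouth flared to 12 mm over the top 3 mm. Any tested panel fits any free groove
- groove1 (a point): middle of the floor of stand groove 1, at x = -20 mm, z = 8 mm of the stand, axes as the stand's; the groove runs along y, its mouth flared to 12 mm over the top 3 mm. Any tested panel fits any free groove
- groove2 (a point): middle of the floor of stand groove 2, at x = 20 mm, z = 8 mm of the stand, axes as the stand's; the groove runs along y, its mouth flared to 12 mm over the top 3 mm. Any tested panel fits any free groove
- groove3 (a point): middle of the floor of stand groove 3, at x = 60 mm, z = 8 mm of the stand, axes as the stand's; the groove runs along y, its mouth flared to 12 mm over the top 3 mm. Any tested panel fits any free groove
- fresh0: fresh coated steel test panel, at the start in a groove of the drying stand: 120 mm tall, 50 wide, 5 thick, 0.16 to 0.3 kg, upright on a short edge; grey, bare metal strip and dark hole mark at the top; may be absent. Origin: middle of its bottom edge; x: its thickness, y: its width, z: up, top edge at 120 mm. Either way round is the same
- fresh1: fresh coated steel test panel, at the start in a groove of the drying stand: 120 mm tall, 50 wide, 5 thick, 0.16 to 0.3 kg, upright on a short edge; grey, bare metal strip and dark hole mark at the top; may be absent. Origin: middle of its bottom edge; x: its thickness, y: its width, z: up, top edge at 120 mm. Either way round is the same
- fresh2: fresh coated steel test panel, at the start in a groove of the drying stand: 120 mm tall, 50 wide, 5 thick, 0.16 to 0.3 kg, upright on a short edge; grey, bare metal strip and dark hole mark at the top; may be absent. Origin: middle of its bottom edge; x: its thickness, y: its width, z: up, top edge at 120 mm. Either way round is the same
- fresh3: fresh coated steel test panel, at the start in a groove of the drying stand: 120 mm tall, 50 wide, 5 thick, 0.16 to 0.3 kg, upright on a short edge; grey, bare metal strip and dark hole mark at the top; may be absent. Origin: middle of its bottom edge; x: its thickness, y: its width, z: up, top edge at 120 mm. Either way round is the same
- tested0: tested panel with a cross scribed on both faces, at the start in a slot of the carrier: 120 mm tall, 50 wide, 5 thick, 0.16 to 0.3 kg, upright on a short edge; grey, bare metal strip and dark hole mark at the top; may be absent. Origin: middle of its bottom edge; x: its thickness, y: its width, z: up, top edge at 120 mm. Either way round is the same
- tested1: tested panel with a cross scribed on both faces, at the start in a slot of the carrier: 120 mm tall, 50 wide, 5 thick, 0.16 to 0.3 kg, upright on a short edge; grey, bare metal strip and dark hole mark at the top; may be absent. Origin: middle of its bottom edge; x: its thickness, y: its width, z: up, top edge at 120 mm. Either way round is the same
- tested2: tested panel with a cross scribed on both faces, at the start in a slot of the carrier: 120 mm tall, 50 wide, 5 thick, 0.16 to 0.3 kg, upright on a short edge; grey, bare metal strip and dark hole mark at the top; may be absent. Origin: middle of its bottom edge; x: its thickness, y: its width, z: up, top edge at 120 mm. Either way round is the same
- tested3: tested panel with a cross scribed on both faces, at the start in a slot of the carrier: 120 mm tall, 50 wide, 5 thick, 0.16 to 0.3 kg, upright on a short edge; grey, bare metal strip and dark hole mark at the top; may be absent. Origin: middle of its bottom edge; x: its thickness, y: its width, z: up, top edge at 120 mm. Either way round is the same
- bar: hold-down bar on the bench: aluminium flat 204 mm long, 20 wide, 16 high, about 0.22 kg, ends bevelled above and below to an edge at mid-height (bevels 5 mm long), with a black grip in the middle of its top, 44 mm along the bar, 12 across, 16 to 40 mm above the underside. Origin: middle of its underside; x: along the bar, z: up. Either way round fits
- amber_bottle: bystander: amber glass bottle with a blue cap, 60 mm across and 118 mm tall, beyond the work; origin at its foot
- white_bottle: bystander: white plastic bottle with a blue cap, 64 mm across and 110 mm tall, beyond the work; origin at its foot
- loupe: bystander: black stand loupe, 44 mm across and 34 mm tall, near the robot; origin at its foot

How it is judged:
At the end, for the whole second after the job is handed in: Every fresh panel stands upright on the floor of a carrier slot, every tested one on that of a stand groove (within 2.5 mm); the bar lies level on both seats, grip up (within 3 mm in height, 5 mm along, 6 mm across, 0.05 rad), clips back over its ends (below 0.06 rad); all at rest (((horizontal distance between fresh0 and slot0 below 0.006 m and z of fresh0 in the frame of slot0 between -0.003 and 0.0025 m) or (horizontal distance between fresh0 and slot1 below 0.006 m and z of fresh0 in the frame of slot1 between -0.003 and 0.0025 m) or (horizontal distance between fresh0 and slot2 below 0.006 m and z of fresh0 in the frame of slot2 between -0.003 and 0.0025 m) or (horizontal distance between fresh0 and slot3 below 0.006 m and z of fresh0 in the frame of slot3 between -0.003 and 0.0025 m)) and angle between each of fresh0, tested0, fresh1, tested1, fresh2, tested2, fresh3, tested3's own z axis and vertical below 0.08 rad and linear speed of each of fresh0, tested0, fresh1, tested1, fresh2, tested2, fresh3, tested3, bar below 0.02 m/s and ((horizontal distance between tested0 and groove0 below 0.01 m and z of tested0 in the frame of groove0 between -0.003 and 0.0025 m) or (horizontal distance between tested0 and groove1 below 0.01 m and z of tested0 in the frame of groove1 between -0.003 and 0.0025 m) or (horizontal distance between tested0 and groove2 below 0.01 m and z of tested0 in the frame of groove2 between -0.003 and 0.0025 m) or (horizontal distance between tested0 and groove3 below 0.01 m and z of tested0 in the frame of groove3 between -0.003 and 0.0025 m)) and ((horizontal distance between fresh1 and slot0 below 0.006 m and z of fresh1 in the frame of slot0 between -0.003 and 0.0025 m) or (horizontal distance between fresh1 and slot1 below 0.006 m and z of fresh1 in the frame of slot1 between -0.003 and 0.0025 m) or (horizontal distance between fresh1 and slot2 below 0.006 m and z of fresh1 in the frame of slot2 between -0.003 and 0.0025 m) or (horizontal distance between fresh1 and slot3 below 0.006 m and z of fresh1 in the frame of slot3 between -0.003 and 0.0025 m)) and ((horizontal distance between tested1 and groove0 below 0.01 m and z of tested1 in the frame of groove0 between -0.003 and 0.0025 m) or (horizontal distance between tested1 and groove1 below 0.01 m and z of tested1 in the frame of groove1 between -0.003 and 0.0025 m) or (horizontal distance between tested1 and groove2 below 0.01 m and z of tested1 in the frame of groove2 between -0.003 and 0.0025 m) or (horizontal distance between tested1 and groove3 below 0.01 m and z of tested1 in the frame of groove3 between -0.003 and 0.0025 m)) and ((horizontal distance between fresh2 and slot0 below 0.006 m and z of fresh2 in the frame of slot0 between -0.003 and 0.0025 m) or (horizontal distance between fresh2 and slot1 below 0.006 m and z of fresh2 in the frame of slot1 between -0.003 and 0.0025 m) or (horizontal distance between fresh2 and slot2 below 0.006 m and z of fresh2 in the frame of slot2 between -0.003 and 0.0025 m) or (horizontal distance between fresh2 and slot3 below 0.006 m and z of fresh2 in the frame of slot3 between -0.003 and 0.0025 m)) and ((horizontal distance between tested2 and groove0 below 0.01 m and z of tested2 in the frame of groove0 between -0.003 and 0.0025 m) or (horizontal distance between tested2 and groove1 below 0.01 m and z of tested2 in the frame of groove1 between -0.003 and 0.0025 m) or (horizontal distance between tested2 and groove2 below 0.01 m and z of tested2 in the frame of groove2 between -0.003 and 0.0025 m) or (horizontal distance between tested2 and groove3 below 0.01 m and z of tested2 in the frame of groove3 between -0.003 and 0.0025 m)) and ((horizontal distance between fresh3 and slot0 below 0.006 m and z of fresh3 in the frame of slot0 between -0.003 and 0.0025 m) or (horizontal distance between fresh3 and slot1 below 0.006 m and z of fresh3 in the frame of slot1 between -0.003 and 0.0025 m) or (horizontal distance between fresh3 and slot2 below 0.006 m and z of fresh3 in the frame of slot2 between -0.003 and 0.0025 m) or (horizontal distance between fresh3 and slot3 below 0.006 m and z of fresh3 in the frame of slot3 between -0.003 and 0.0025 m)) and ((horizontal distance between tested3 and groove0 below 0.01 m and z of tested3 in the frame of groove0 between -0.003 and 0.0025 m) or (horizontal distance between tested3 and groove1 below 0.01 m and z of tested3 in the frame of groove1 between -0.003 and 0.0025 m) or (horizontal distance between tested3 and groove2 below 0.01 m and z of tested3 in the frame of groove2 between -0.003 and 0.0025 m) or (horizontal distance between tested3 and groove3 below 0.01 m and z of tested3 in the frame of groove3 between -0.003 and 0.0025 m)) and z of bar in the frame of carrier between 0.13 and 0.1355 m and x of bar in the frame of carrier between -0.005 and 0.005 m and y of bar in the frame of carrier between -0.006 and 0.006 m and angle between bar's own z axis and vertical below 0.05 rad and angle between the x axis of bar and the x axis of carrier, either way round below 0.05 rad and value of joint each of clip_near, clip_far below 0.06 rad); the robot touches nothing.
It fails at once if a panel is tipped over (more than about 35 degrees from upright) (angle between any of fresh0, fresh1, fresh2, fresh3, tested0, tested1, tested2, tested3's own z axis and vertical above 0.6 rad).
It fails at once if the amber bottle is disturbed (moved 25 mm) (distance of amber_bottle from where it was at the start of the episode above 0.025 m).
It fails at once if the white bottle is disturbed (moved 25 mm) (distance of white_bottle from where it was at the start of the episode above 0.025 m).
It fails at once if the loupe is disturbed (moved 25 mm) (distance of loupe from where it was at the start of the episode above 0.025 m).
Of fresh0, fresh1, fresh2, fresh3 only 2 to 3 are there at a start; the rules pass over those that are not, and their reading is None.
Of tested0, tested1, tested2, tested3 only 1 to 2 are there at a start; the rules pass over those that are not, and their reading is None.
At some moment in a run one of bar may be knocked a few centimetres aside while the robot is not near it.
It also fails if it takes over 210 s, if anything falls off the work surface, if the arm or the gripper's body presses on something with over 40 N, if the wrist force passes 120 N, or if a joint passes its speed limit or range.

## Robot

A 7-joint arm with a two-finger parallel gripper is mounted at the origin on the work surface. World frame = base frame: x ahead of the robot, y to its left, z up, the work surface at z = 0. Lengths are in m, angles in rad, forces in N, time in s.
With the tool pointing down it reaches from about 0.4 to 0.85 m from the base axis. Payload 10.4 kg.
Tool frame: the origin (TCP) lies at the very end of the fingers, on their centre line; the grasp point (between the pads) lies 19 mm behind it (r.pinch_z is the distance from the TCP to the grasp point, in m); z points along the fingers, y is the line along which they close (so a half turn about z gives the same grasp; the last joint's range is limited). The gripper opens to 87 mm and grips with 3 to 60 N. Pads are 19 mm wide; open, the fingers measure 117 mm over their backs; the gripper's body (75 mm by 190 mm) begins 51 mm behind the grasp point.
Start: joints at [-1.35, 0.332, -0.065, 1.46, 0.022, 1.35, -0.088], TCP at [0.151, 0.607, 0.223] pointing down, gripper open.
Joint ranges: [-2.6, 2.6], [-0.5, 2.12], [-1.47, 1.34], [0.16, 2.42], [-1.27, 4.41], [0.06, 2.06], [-2.6, 2.6]. Speed limits (rad/s): [2.22, 2.22, 2.79, 2.79, 3.14, 3.14, 3.14].

## Interface

Orientations are given as a unit quaternion [x, y, z, w].
In Python, from bench import r, camera gives the robot as it stands. The module is installed in compiled form; this text tells all that it offers.
- The arm moves only by the shell command python3 -m pendant 'ROWS' [FORCE]. ROWS is JSON, a list of rows, each an object with "dp": the shift along the tool's x, y, z as a fraction of full scale, a list of three; "rotation": the turn, a rotation vector about the tool's x, y, z as a fraction of full scale, a list of three; "jaw": the opening, from 0 (shut) to 1 (fully open). A call has 1 to 8 rows; each row is the pose to reach, as a shift and turn from the pose commanded when the call began, along the tool's axes at that moment, turning the shorter way round; what a row does not reach only later rows make up. Full scale, the value 1, is 0.15 m for a shift and 2 pi rad for a turn. A row lasts 1/8 s, in which the tool goes at most 62.5 mm and 10.7 degrees, less where a joint would pass 70% of its speed; a pose out of reach is approached as far as the arm can. A call with a number of a shift or a turn outside -1 to 1 is refused whole. A call with a gripper value outside its range is refused whole. The fingers move at their own pace and stop on an object; FORCE is the grip in N (left out, the last holds). Time passes only in rows, so rows that repeat a pose let the fingers close. It gives the time, the measured TCP pose, the force, the opening and the grip force at its end, in the units of the state.
- r.read_state(): the state, without advancing time (a new reading comes with each control period).
- camera(name): name is "scene" or "top" or "wrist"; returns a dict with "image" (384x512x3 uint8, red, green, blue), "z_map" (384x512 float32, m along the optical axis (not along the pixel's ray), 0 where there is no reading), "mtx" (3x3 intrinsics, pixels), "T" (4x4, takes a point from camera to world coordinates). Camera axes: x right, y down, z forward; pixel columns grow to the right and rows downward; lengths in m; the calibration is good to about 2 mm. A picture is of the moment at which its call begins.
- r.close_job(): hands the job in; it is judged then, once.
The state is a dict: "time": time; "joint_positions": joint angles; "joint_vel": joint speeds; "joint_torque": joint torques, N m; "ee_pos": TCP position; "eef_rot": TCP orientation; "ft_force": force on the tool from outside, world axes, zero at the start; "torque": the same for the moment, N m; "width": finger opening in m; "grip_force": force on a finger pad.
Only numpy, scipy, OpenCV 4.12 (cv2) and the standard library are available. Lean on these libraries where they do the work, as an engineer would, in place of code of your own. Each camera call takes 0.05 s, during which the arm holds its last target. There are 200 camera calls.

## Working session

There is one attempt and no reset: what is moved stays moved. The work goes in short steps, Python scripts to look and compute and a shell command to move; the robot and the scene stay as the last step left them, time stands still between calls to the robot, and variables do not carry over. Pictures are saved under pics/ and viewed, at most 14 in all, crops included, and the job is handed in when it is done.

```bash
mkdir -p pics; python3 - <<'E'
from bench import r,camera
import cv2,numpy as np
s=r.read_state();print({k:np.round(v,3).tolist() for k,v in s.items()})
for n in("scene","top","wrist"):
    c=camera(n);np.savez(f"{n}.npz",**c);cv2.imwrite(f"pics/{n}0.png",c["image"][:,:,::-1]);print(n,np.round(c["mtx"],1).tolist(),np.round(c["T"],3).tolist())
E
```

```text
{'time': 0.0, 'joint_positions': [-1.35, 0.333, -0.065, 1.461, 0.022, 1.35, -0.089], 'joint_vel': [-0.0, -0.0, -0.002, 0.001, -0.001, -0.0, 0.0], 'joint_torque': [-0.001, -62.327, 0.024, -38.988, -0.061, 0.04, 0.0], 'ee_pos': [0.151, 0.606, 0.222], 'eef_rot': [0.122, 0.993, -0.001, -0.0], 'ft_force': [0.365, 0.634, -0.67], 'torque': [-0.066, -0.007, -0.025], 'grip_force': 0.0, 'width': 0.087}
scene [[361.5, 0.0, 251.3], [0.0, 361.5, 188.1], [0.0, 0.0, 1.0]] [[-0.734, 0.544, -0.408, 0.915], [0.68, 0.578, -0.452, 0.364], [-0.01, -0.608, -0.794, 0.71], [0.0, 0.0, 0.0, 1.0]]
top [[429.5, 0.0, 255.3], [0.0, 429.5, 205.3], [0.0, 0.0, 1.0]] [[-0.095, -0.974, 0.204, 0.397], [-0.995, 0.092, -0.023, 0.013], [0.004, -0.206, -0.979, 1.019], [0.0, 0.0, 0.0, 1.0]]
wrist [[280.2, 0.0, 254.9], [0.0, 280.2, 187.4], [0.0, 0.0, 1.0]] [[0.24, 0.941, 0.238, 0.086], [0.971, -0.232, -0.06, 0.623], [-0.002, 0.245, -0.969, 0.383], [0.0, 0.0, 0.0, 1.0]]
```

View pics/top0.png

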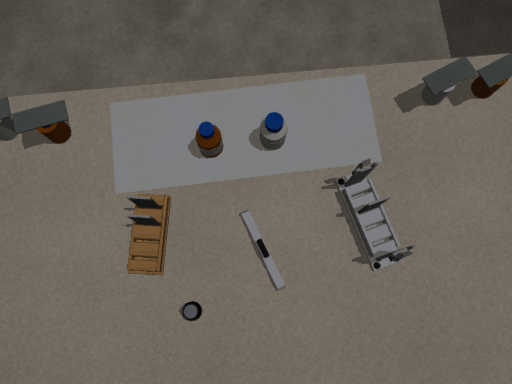

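View pics/scene0.png

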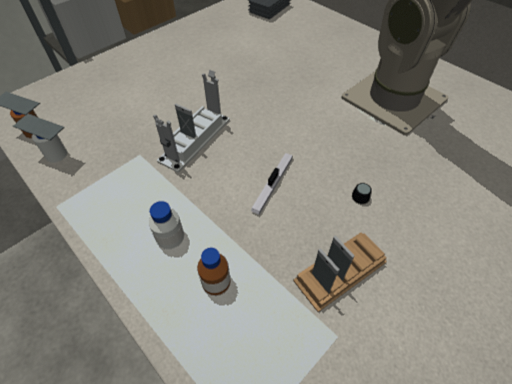

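The top view shows the stand at (150,235) with two fresh panels at its far end. The carrier is at (370,222) with one tested panel near (372,207). The bar lies at (263,250), the loupe at (192,311), and the bottles at (209,138) and (274,130).

```bash
cat > h.py <<'E'
import cv2,numpy as np
from bench import r,camera
def cloud(c):
    z=c["z_map"];h,w=z.shape;u,v=np.meshgrid(np.arange(w),np.arange(h));K=c["mtx"]
    p=np.stack([(u-K[0,2])*z/K[0,0],(v-K[1,2])*z/K[1,1],z,np.ones_like(z)],-1)@c["T"].T
    p=p[...,:3];p[z<=0]=np.nan;return p
def rect(p):
    (c,s,a)=cv2.minAreaRect((p[:,:2]*1000).astype(np.float32)); 
    if s[0]<s[1]: s=s[::-1];a+=90
    return np.round(c,1),np.round(s,1),round((a+90)%180-90,2),len(p),np.round(np.median(p[:,2])*1000,1)
E
cat > m.py <<'E'
from h import *
for n in("top","scene"):
    c=dict(np.load(n+".npz"));p=cloud(c);im=c["image"].astype(int);hsv=cv2.cvtColor(c["image"],cv2.COLOR_RGB2HSV)
    Z=p[...,2];X=p[...,0];Y=p[...,1]
    print(n,"bench z",np.nanmedian(Z))
    ins=(X>.2)&(X<.8)&(abs(Y)<.45)
    def comps(m,lbl,mn=25):
        k,l,s,_=cv2.connectedComponentsWithStats((m&ins).astype(np.uint8))
        for i in range(1,k):
            if s[i,4]>=mn: print(lbl,s[i].tolist(),*rect(p[l==i]))
    comps((hsv[...,1]>100)&(hsv[...,0]<25)&(Z>.027)&(Z<.039),"wood",60)
    comps((Z>.06),"tall",15)
    comps((Z>.034)&(Z<.05),"mid")
    comps((Z>.006)&(Z<.014),"low10")
    comps((Z>.014)&(Z<.024),"bar16")
    comps((Z>.105),"high",3)
E
python3 m.py; python3 -c "
import cv2
a=cv2.imread('pics/top0.png')
b=cv2.resize(a[140:290,310:430],None,fx=4,fy=4,interpolation=2);c=cv2.resize(a[180:290,110:190],None,fx=4,fy=4,interpolation=2);d=cv2.copyMakeBorder(c,0,160,0,0,0)
cv2.imwrite('pics/crop0.png',cv2.hconcat([b,d])[:600,:800])"
```

```text
top bench z -4.831294671081565e-05
wood [128, 194, 40, 78, 1693] [564.8 245. ] [176.1  74.7] -9.07 1693 32.5
tall [260, 112, 27, 31, 617] [771.6 -67.8] [61.1 53.7] 84.41 617 91.8
tall [196, 122, 26, 29, 562] [764.9  83.9] [58.4 52.2] -78.78 562 86.0
tall [348, 158, 31, 25, 305] [ 645.7 -248.9] [49.  18.9] -75.39 305 125.9
tall [127, 196, 31, 10, 214] [624.3 237.6] [50.8  6.4] 80.7 214 107.3
tall [360, 196, 31, 16, 149] [ 568.5 -269.8] [51.1  5.8] -74.41 149 117.9
tall [127, 214, 31, 9, 183] [584.  239.6] [50.7  5.9] 80.61 183 109.6
tall [382, 245, 34, 17, 247] [ 452.9 -300. ] [49.  17.7] -75.03 247 133.4
mid [260, 133, 26, 14, 58] [756.3 -64.7] [60.6 23.5] 77.53 58 42.3
mid [198, 144, 24, 10, 49] [748.   85.3] [55.3 18.8] 88.32 49 42.1
mid [346, 177, 20, 8, 26] [ 637.2 -250.4] [43.8  5.8] -82.46 26 42.1
mid [344, 179, 56, 78, 1855] [ 549.4 -274.1] [170.4  67.8] 15.05 1855 40.9
mid [138, 204, 23, 8, 38] [619.9 236.3] [49.1 13. ] -87.13 38 40.1
mid [138, 223, 22, 2, 25] [581.4 239.1] [47.8  3.5] 85.0 25 41.8
mid [142, 226, 11, 11, 36] [566.1 244.2] [23.4 23.1] -5.75 36 34.8
mid [153, 2
[... 3625 characters left out ...]
, 10, 11, 31] [542.3 267.9] [25.8  2.3] 81.04 31 19.5
bar16 [297, 276, 58, 31, 106] [628.9 260.4] [114.2  56.1] -49.09 106 19.5
bar16 [209, 281, 21, 13, 38] [775.8 113.1] [43.7  9.8] -14.98 38 19.8
high [202, 70, 17, 24, 242] [ 452.4 -297. ] [49.1 22. ] -74.6 242 130.0
high [175, 104, 18, 15, 140] [ 568.5 -266.5] [52.5  7.9] -76.61 140 119.2
high [153, 115, 21, 23, 231] [ 645.5 -245.2] [50.6 19.8] -77.16 231 129.6
high [150, 201, 21, 19, 299] [776.7 -65. ] [41.6 40.6] 65.9 299 108.1
high [332, 236, 23, 27, 229] [583.6 243.2] [50.3  6.7] 81.34 229 121.0
high [201, 248, 19, 20, 303] [769.1  88.2] [34.5 33. ] 44.97 303 116.2
high [317, 249, 23, 28, 228] [623.8 241.4] [50.4  6.6] 81.06 228 121.9
```

View pics/crop0.png

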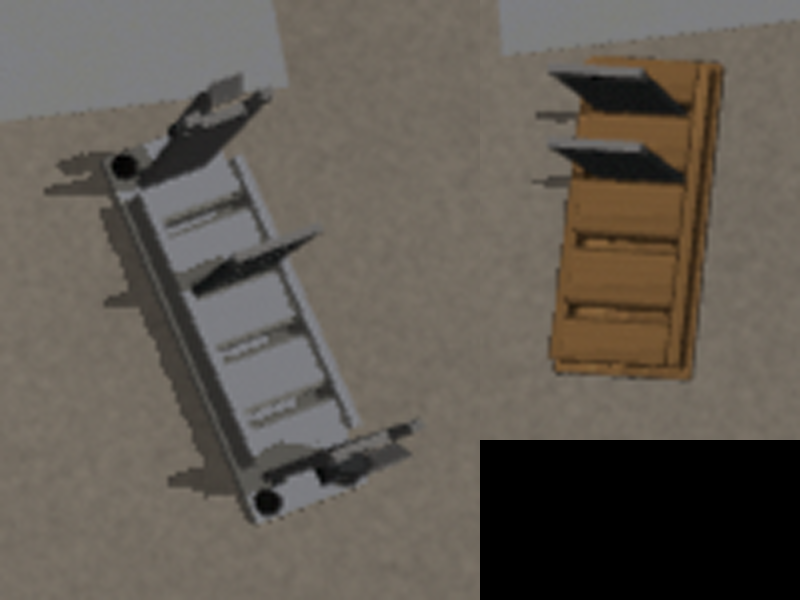

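The crop shows one tested panel in carrier slot 2 (x=+20) and the fresh panels in the stand's two far grooves. I'll rotate the tool to the carrier's axes and traverse above the tested panel.

```bash
cat > go.py <<'E'
import sys,numpy as np
from scipy.spatial.transform import Rotation as R
from bench import r
# args: x y z (mm, TCP) yaw (deg, direction of tool y)
a=list(map(float,sys.argv[1:]));s=r.read_state();M=R.from_quat(s["eef_rot"]).as_matrix();p=s["ee_pos"]
t=np.radians(a[3]);G=np.array([[-np.sin(t),np.cos(t),0],[np.cos(t),np.sin(t),0],[0,0,-1]]).T
d=np.array(a[:3])/1000-p
print("t",round(s["time"],2),"p",np.round(p*1000,1),"yaw",round(np.degrees(np.arctan2(M[1,1],M[0,1])),2),"F",np.round(s["ft_force"],1),"w",round(s["width"]*1000,1),"grip",round(s["grip_force"],1))
print("dp",np.round(M.T@d/.15,4),"rot",np.round(R.from_matrix(M.T@G).as_rotvec()/(2*np.pi),4),"dp after rot",np.round(G.T@d/.15,4))
E
python3 -m pendant '[{"dp":[0,0,-0.05],"rotation":[0,0,0.03],"jaw":0.3},{"dp":[0,0,-0.15],"rotation":[0,0,0.06],"jaw":0.3},{"dp":[0,0,-0.25],"rotation":[0,0,0.09],"jaw":0.3},{"dp":[0,0,-0.25],"rotation":[0,0,0.12],"jaw":0.3},{"dp":[0,0,-0.25],"rotation":[0,0,0.15],"jaw":0.3},{"dp":[0,0,-0.25],"rotation":[0,0,0.1694],"jaw":0.3},{"dp":[0,0,-0.25],"rotation":[0,0,0.1694],"jaw":0.3}]' 25
python3 go.py 568.6 -268 260 15
```

```text
time: 1.02
ee_pos: [0.1508, 0.6064, 0.2598]
eef_rot: [0.608, 0.794, -0.0, 0.0]
ft_force: [-0.7, -0.5, 0.3]
width: 0.0287
grip_force: 0.0
t 1.02 p [150.8 606.4 259.8] yaw 15.1 F [-0.7 -0.5  0.3] w 28.7 grip 0.0
dp [-6.3538e+00  1.1709e+00  1.4000e-03] rot [-0.      0.0001  0.0003] dp after rot [-6.3517e+00  1.1820e+00 -1.6000e-03]
```

```bash

python3 -m pendant '[{"dp":[-0.3,0.3,0],"rotation":[0,0,0],"jaw":0.3},{"dp":[-0.6,0.6,0],"rotation":[0,0,0],"jaw":0.3},{"dp":[-0.9,0.9,0],"rotation":[0,0,0],"jaw":0.3},{"dp":[-0.9,0.9,0],"rotation":[0,0,0],"jaw":0.3}]' >/dev/null
python3 -m pendant '[{"dp":[-0.3,0.1,0],"rotation":[0,0,0],"jaw":0.3},{"dp":[-0.6,0.2,0],"rotation":[0,0,0],"jaw":0.3},{"dp":[-0.9,0.28,0],"rotation":[0,0,0],"jaw":0.3},{"dp":[-0.9,0.28,0],"rotation":[0,0,0],"jaw":0.3}]' >/dev/null
python3 -m pendant '[{"dp":[-0.3,0,0],"rotation":[0,0,0],"jaw":0.3},{"dp":[-0.6,0,0],"rotation":[0,0,0],"jaw":0.3},{"dp":[-0.95,0,0],"rotation":[0,0,0],"jaw":0.3},{"dp":[-0.95,0,0],"rotation":[0,0,0],"jaw":0.3}]' >/dev/null
python3 -m pendant '[{"dp":[-0.3,0,0],"rotation":[0,0,0],"jaw":0.3},{"dp":[-0.6,0,0],"rotation":[0,0,0],"jaw":0.3},{"dp":[-0.95,0,0],"rotation":[0,0,0],"jaw":0.3},{"dp":[-0.95,0,0],"rotation":[0,0,0],"jaw":0.3}]' >/dev/null
python3 -m pendant '[{"dp":[-0.3,0,0],"rotation":[0,0,0],"jaw":0.3},{"dp":[-0.6,0,0],"rotation":[0,0,0],"jaw":0.3},{"dp":[-0.9,0,0],"rotation":[0,0,0],"jaw":0.3},{"dp":[-0.9,0,0],"rotation":[0,0,0],"jaw":0.3}]' >/dev/null
python3 -m pendant '[{"dp":[-0.3,0,0],"rotation":[0,0,0],"jaw":0.3},{"dp":[-0.6,0,0],"rotation":[0,0,0],"jaw":0.3},{"dp":[-0.9,0,0],"rotation":[0,0,0],"jaw":0.3},{"dp":[-0.9,0,0],"rotation":[0,0,0],"jaw":0.3}]' >/dev/null
python3 -m pendant '[{"dp":[-0.2,0,0],"rotation":[0,0,0],"jaw":0.3},{"dp":[-0.4,0,0],"rotation":[0,0,0],"jaw":0.3},{"dp":[-0.4,0,0],"rotation":[0,0,0],"jaw":0.3}]' >/dev/null
python3 go.py 568.6 -268 260 15
```

```text
t 4.4 p [ 552.2 -201.1  259.4] yaw 15.11 F [-0.9 -0.1  0.2] w 26.0 grip 0.0
dp [-0.459  -0.0109 -0.0043] rot [-0.0002 -0.      0.0003] dp after rot [-0.459  -0.01   -0.0042]
```

```bash

python3 -m pendant '[{"dp":[-0.23,0,0],"rotation":[0,0,0],"jaw":0.3},{"dp":[-0.459,-0.01,0],"rotation":[0,0,0.0003],"jaw":0.3},{"dp":[-0.459,-0.01,0],"rotation":[0,0,0.0003],"jaw":0.3},{"dp":[-0.459,-0.01,0],"rotation":[0,0,0.0003],"jaw":0.3}]' >/dev/null
python3 go.py 568.6 -268 260 15
cat > w.py <<'E'
from h import *
import sys
c=camera("wrist");cv2.imwrite(f"pics/w{sys.argv[1]}.png",c["image"][:,:,::-1]);p=cloud(c);Z=p[...,2]
for lo,hi,l,mn in((.034,.05,"mid",200),(.1,.14,"panel",30),(.006,.013,"base",200),(.028,.038,"stand",200)):
    m=((Z>lo)&(Z<hi)).astype(np.uint8);k,lab,s,_=cv2.connectedComponentsWithStats(m)
    for i in range(1,k):
        if s[i,4]>mn: print(l,s[i].tolist(),*rect(p[lab==i]))
E
python3 w.py 1
```

```text
t 4.9 p [ 568.8 -266.2  259.6] yaw 15.11 F [-0.3 -0.1 -0.5] w 26.4 grip 0.0
dp [-0.011  -0.0046 -0.003 ] rot [ 0.     -0.0003  0.0003] dp after rot [-0.011  -0.0046 -0.0029]
mid [426, 32, 28, 56, 410] [758.7 -78.2] [63.3 27.3] -59.95 410 42.4
mid [175, 144, 127, 49, 5155] [ 547.3 -273.9] [170.4  65.8] 15.07 5155 39.6
panel [474, 24, 38, 46, 1412] [770.1 -71.2] [41.8 33.6] -62.79 1412 109.1
panel [128, 159, 32, 48, 761] [ 451.7 -299.9] [44.6 18.5] -74.45 761 122.2
panel [250, 158, 6, 49, 220] [ 567.  -269.4] [49.8  5.4] -75.05 220 129.3
panel [313, 160, 26, 45, 540] [ 643.7 -247.9] [43.8 17.8] -75.27 540 124.9
panel [405, 350, 22, 31, 614] [ 857.7 -466.7] [54.  30.9] -72.45 614 102.6
base [159, 141, 162, 48, 750] [ 547.7 -274.3] [235.8  71.1] 15.12 750 9.6
stand [423, 37, 23, 51, 228] [756.3 -78.3] [60.9 23.1] -62.66 228 33.1
```

View pics/w1.png

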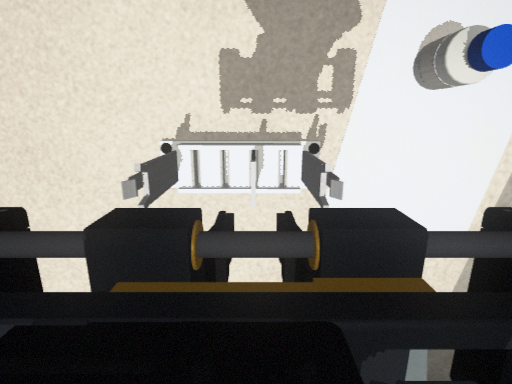

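The wrist view shows the tested panel between the jaws near (253,180) and the carrier slots running vertically in the image. Descending and gripping.

```bash

python3 -m pendant '[{"dp":[-0.014,-0.009,0.2],"rotation":[0,0,0.0003],"jaw":0.3},{"dp":[-0.014,-0.009,0.4],"rotation":[0,0,0.0003],"jaw":0.3},{"dp":[-0.014,-0.009,0.6],"rotation":[0,0,0.0003],"jaw":0.3},{"dp":[-0.014,-0.009,0.7],"rotation":[0,0,0.0003],"jaw":0.3},{"dp":[-0.014,-0.009,0.7],"rotation":[0,0,0.0003],"jaw":0.3},{"dp":[-0.014,-0.009,0.7],"rotation":[0,0,0.0003],"jaw":0.3}]' >/dev/null
python3 go.py 568 -268.6 99 15
```

```text
t 5.7 p [ 567.9 -271.4  156.3] yaw 14.86 F [0.6 0.  0.3] w 26.2 grip 0.0
dp [0.0179 0.0048 0.3819] rot [ 0.0002  0.0001 -0.0004] dp after rot [0.0176 0.0054 0.3819]
```

```bash

python3 -m pendant '[{"dp":[0.018,0.005,0],"rotation":[0,0,-0.0003],"jaw":0.3},{"dp":[0.018,0.005,0.15],"rotation":[0,0,-0.0003],"jaw":0.3},{"dp":[0.018,0.005,0.3],"rotation":[0,0,-0.0003],"jaw":0.3},{"dp":[0.018,0.005,0.38],"rotation":[0,0,-0.0003],"jaw":0.3},{"dp":[0.018,0.005,0.38],"rotation":[0,0,-0.0003],"jaw":0.3},{"dp":[0.018,0.005,0.38],"rotation":[0,0,-0.0003],"jaw":0.3},{"dp":[0.018,0.005,0.38],"rotation":[0,0,-0.0003],"jaw":0.3}]' >/dev/null
python3 go.py 568 -268.6 99 15;python3 -m pendant '[{"dp":[0,0,0],"rotation":[0,0,0],"jaw":0.3}]'>/dev/null
python3 go.py 568 -268.6 99 15
```

```text
t 6.58 p [ 567.7 -268.8   98.9] yaw 14.94 F [ 0.5 -0.6 -0.8] w 25.9 grip 0.0
dp [ 0.001   0.0024 -0.0008] rot [ 0.0002  0.0001 -0.0002] dp after rot [ 0.001   0.0024 -0.0008]
t 6.7 p [ 567.5 -268.7   98.5] yaw 14.94 F [ 0.2 -1.1  0.1] w 26.0 grip 0.0
dp [-0.0002  0.0033 -0.0033] rot [ 0.0001  0.     -0.0002] dp after rot [-0.0002  0.0033 -0.0033]
```

```bash

python3 -m pendant '[{"dp":[0,0,0],"rotation":[0,0,0],"jaw":0},{"dp":[0,0,0],"rotation":[0,0,0],"jaw":0},{"dp":[0,0,0],"rotation":[0,0,0],"jaw":0},{"dp":[0,0,0],"rotation":[0,0,0],"jaw":0},{"dp":[0,0,0],"rotation":[0,0,0],"jaw":0}]' 25
python3 -m pendant '[{"dp":[0,0,-0.1],"rotation":[0,0,0],"jaw":0},{"dp":[0,0,-0.25],"rotation":[0,0,0],"jaw":0},{"dp":[0,0,-0.45],"rotation":[0,0,0],"jaw":0},{"dp":[0,0,-0.65],"rotation":[0,0,0],"jaw":0},{"dp":[0,0,-0.8],"rotation":[0,0,0],"jaw":0},{"dp":[0,0,-0.9],"rotation":[0,0,0],"jaw":0},{"dp":[0,0,-0.9],"rotation":[0,0,0],"jaw":0}]'
python3 -m pendant '[{"dp":[0,0,-0.15],"rotation":[0,0,0],"jaw":0},{"dp":[0,0,-0.3],"rotation":[0,0,0],"jaw":0},{"dp":[0,0,-0.3],"rotation":[0,0,0],"jaw":0},{"dp":[0,0,-0.3],"rotation":[0,0,0],"jaw":0}]' >/dev/null
python3 go.py 506.5 258 275 -9.1
```

```text
time: 7.32
ee_pos: [0.5673, -0.2686, 0.098]
eef_rot: [0.609, 0.793, 0.0, -0.0]
ft_force: [0.8, -0.2, -0.3]
width: 0.0049
grip_force: 25.0
time: 8.2
ee_pos: [0.5675, -0.2689, 0.234]
eef_rot: [0.609, 0.793, 0.0, 0.001]
ft_force: [-0.0, 0.3, -3.1]
width: 0.0047
grip_force: 25.0
t 8.7 p [ 566.8 -268.3  276.4] yaw 14.94 F [-0.8  0.3 -3.5] w 4.3 grip 25.0
dp [3.4937 0.5159 0.0127] rot [-0.0003 -0.0001  0.0668] dp after rot [ 3.4008 -0.9521  0.0093]
```

```bash

python3 -m pendant '[{"dp":[0,0,0],"rotation":[0,0,0.015],"jaw":0},{"dp":[0,0,0],"rotation":[0,0,0.035],"jaw":0},{"dp":[0,0,0],"rotation":[0,0,0.055],"jaw":0},{"dp":[0,0,0],"rotation":[0,0,0.0668],"jaw":0},{"dp":[0,0,0],"rotation":[0,0,0.0668],"jaw":0}]' >/dev/null
python3 -m pendant '[{"dp":[0.15,-0.04,0],"rotation":[0,0,0],"jaw":0},{"dp":[0.4,-0.1,0],"rotation":[0,0,0],"jaw":0},{"dp":[0.65,-0.18,0],"rotation":[0,0,0],"jaw":0},{"dp":[0.9,-0.24,0],"rotation":[0,0,0],"jaw":0}]' >/dev/null
python3 -m pendant '[{"dp":[0.3,-0.1,0],"rotation":[0,0,0],"jaw":0},{"dp":[0.6,-0.2,0],"rotation":[0,0,0],"jaw":0},{"dp":[0.9,-0.24,0],"rotation":[0,0,0],"jaw":0}]' >/dev/null
python3 -m pendant '[{"dp":[0.3,-0.1,0],"rotation":[0,0,0],"jaw":0},{"dp":[0.6,-0.2,0],"rotation":[0,0,0],"jaw":0},{"dp":[0.9,-0.24,0],"rotation":[0,0,0],"jaw":0}]' >/dev/null
python3 -m pendant '[{"dp":[0.25,-0.1,0],"rotation":[0,0,0],"jaw":0},{"dp":[0.5,-0.2,0],"rotation":[0,0,0],"jaw":0},{"dp":[0.65,-0.24,0],"rotation":[0,0,0],"jaw":0},{"dp":[0.65,-0.24,0],"rotation":[0,0,0],"jaw":0},{"dp":[0.65,-0.24,0],"rotation":[0,0,0],"jaw":0},{"dp":[0.65,-0.24,0],"rotation":[0,0,0],"jaw":0}]' >/dev/null
python3 go.py 505.1 256.2 97 -9.1;python3 w.py 2
```

```text
t 11.32 p [505.2 248.8 278.2] yaw -9.22 F [-0.6  0.3 -2.3] w 4.7 grip 25.0
dp [ 0.0483 -0.0087  1.2077] rot [ 0.      0.     -0.0003] dp after rot [ 0.0483 -0.0083  1.2077]
panel [348, 145, 16, 47, 558] [622.5 239. ] [50.6  5.8] 81.08 558 122.4
panel [316, 149, 12, 46, 432] [582.4 241.1] [50.   5.8] 80.71 432 125.4
panel [456, 258, 18, 19, 228] [754.9  87.1] [26.6  9.1] 83.93 228 115.0
base [231, 131, 125, 51, 371] [562.8 246.8] [189.2  77.9] -9.0 371 7.3
stand [282, 134, 26, 48, 967] [563.9 247.4] [71.  35.3] 83.53 967 32.3
stand [308, 134, 29, 47, 476] [612.2 246.3] [74.5 32.2] -74.34 476 32.3
stand [252, 136, 27, 48, 919] [521.8 250.7] [69.6 37.5] 83.9 919 32.3
stand [234, 138, 17, 44, 674] [487.2 256.8] [64.  23.3] 80.64 674 32.4
```

View pics/w2.png

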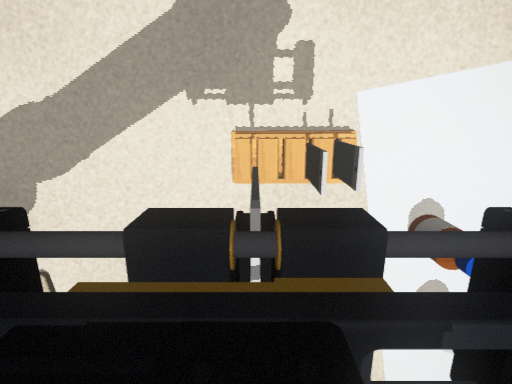

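The wrist view shows the held panel over the near end of the stand: groove edge at (245,150), held panel at (256,190). Lowering to just above the groove mouth.

```bash

python3 -m pendant '[{"dp":[0.05,-0.01,0.1],"rotation":[0,0,0],"jaw":0},{"dp":[0.05,-0.01,0.3],"rotation":[0,0,0],"jaw":0},{"dp":[0.05,-0.01,0.55],"rotation":[0,0,0],"jaw":0},{"dp":[0.05,-0.01,0.8],"rotation":[0,0,0],"jaw":0},{"dp":[0.05,-0.01,0.92],"rotation":[0,0,0],"jaw":0},{"dp":[0.05,-0.01,0.92],"rotation":[0,0,0],"jaw":0},{"dp":[0.05,-0.01,0.92],"rotation":[0,0,0],"jaw":0}]' >/dev/null
python3 go.py 504.9 256.7 97 -9.1;
```

```text
t 12.25 p [505.1 258.4 141.3] yaw -9.11 F [ 0.3 -0.1 -3.1] w 4.3 grip 25.0
dp [-1.180e-02 -1.000e-04  2.955e-01] rot [ 0.0002 -0.0002 -0.    ] dp after rot [-0.0113  0.0004  0.2955]
```

```bash

python3 -m pendant '[{"dp":[-0.011,0,0],"rotation":[0,0,0],"jaw":0},{"dp":[-0.011,0,0.07],"rotation":[0,0,0],"jaw":0},{"dp":[-0.011,0,0.13],"rotation":[0,0,0],"jaw":0},{"dp":[-0.011,0,0.17],"rotation":[0,0,0],"jaw":0},{"dp":[-0.011,0,0.2],"rotation":[0,0,0],"jaw":0},{"dp":[-0.011,0,0.2],"rotation":[0,0,0],"jaw":0}]' |tail -3
python3 go.py 504.9 256.7 96.3 -9.1;
```

```text
ft_force: [-0.6, 0.2, -2.5]
width: 0.0047
grip_force: 25.0
t 13.0 p [503.9 256.3 109.7] yaw -9.11 F [-0.6  0.2 -2.5] w 4.7 grip 25.0
dp [0.004  0.0062 0.0891] rot [-0.0001  0.0001 -0.    ] dp after rot [0.0039 0.0062 0.0892]
```

```bash

python3 -m pendant '[{"dp":[0,0,0.03],"rotation":[0,0,0],"jaw":0},{"dp":[0,0,0.06],"rotation":[0,0,0],"jaw":0},{"dp":[0,0,0.08],"rotation":[0,0,0],"jaw":0},{"dp":[0,0,0.088],"rotation":[0,0,0],"jaw":0},{"dp":[0,0,0.088],"rotation":[0,0,0],"jaw":0}]' |tail -3
python3 go.py 504.9 256.7 96.3 -9.1;
python3 -m pendant '[{"dp":[0,0,0],"rotation":[0,0,0],"jaw":0.1},{"dp":[0,0,0],"rotation":[0,0,0],"jaw":0.2},{"dp":[0,0,0],"rotation":[0,0,0],"jaw":0.3},{"dp":[0,0,0],"rotation":[0,0,0],"jaw":0.3}]' |tail -3
python3 -m pendant '[{"dp":[0,0,-0.1],"rotation":[0,0,0],"jaw":0.3},{"dp":[0,0,-0.3],"rotation":[0,0,0],"jaw":0.3},{"dp":[0,0,-0.6],"rotation":[0,0,0],"jaw":0.3},{"dp":[0,0,-0.6],"rotation":[0,0,0],"jaw":0.3},{"dp":[0,0,-0.6],"rotation":[0,0,0],"jaw":0.3},{"dp":[0,0,-0.6],"rotation":[0,0,0],"jaw":0.3}]' |tail -3
python3 w.py 3; python3 go.py 583.3 241.2 190 -9.1
```

```text
ft_force: [0.1, 1.0, -2.7]
width: 0.0045
grip_force: 25.0
t 13.62 p [504.1 256.3  96.8] yaw -9.11 F [ 0.1  1.  -2.7] w 4.5 grip 25.0
dp [0.0033 0.0052 0.0033] rot [-0.  0. -0.] dp after rot [0.0033 0.0052 0.0033]
ft_force: [-0.3, 0.4, 0.8]
width: 0.0243
grip_force: 0.0
ft_force: [-0.3, 0.8, -0.0]
width: 0.0261
grip_force: 0.0
mid [358, 154, 11, 46, 235] [620.4 239.7] [49.9  4.1] 77.23 235 42.6
panel [383, 163, 27, 51, 992] [623.5 243.7] [41.1  6.8] 81.46 992 119.8
panel [252, 167, 7, 64, 418] [503.2 255.4] [50.2  5. ] 80.98 418 127.4
panel [340, 168, 20, 40, 635] [583.7 248.3] [35.8  6. ] 80.91 635 121.3
base [227, 140, 149, 64, 565] [549.7 281. ] [193.8  73.1] 14.76 565 7.3
base [287, 151, 6, 47, 214] [544.5 247.6] [57.4  5.1] 81.0 214 7.6
stand [259, 145, 29, 61, 1487] [523.8 253. ] [71.2 32.4] 81.16 1487 32.3
stand [292, 147, 96, 59, 2236] [598.4 239.9] [104.4  68.9] -9.43 2236 32.3
stand [231, 148, 27, 56, 1075] [488.1 257.8] [64.8 29.6] 74.94 1075 32.4
stand [457, 258, 17, 34, 210] [743.3  90.9] [45.7 11.8] 77.92 210 32.8
t 14.93 p [503.6 256.1 186. ] yaw -9.1 F [-0.4  0.1  0.4] w 25.8 grip 0.0
dp [-0.0143  0.5405 -0.027 ] rot [-0.0002  0.0002 -0.    ] dp after rot [-0.0143  0.5405 -0.0264]
```

Tested panel is home: its top reads 127.4 mm against 128 expected. Now the fresh panel in groove +20.

```bash

python3 -m pendant '[{"dp":[-0.014,0.2,0],"rotation":[0,0,0],"jaw":0.3},{"dp":[-0.014,0.4,0],"rotation":[0,0,0],"jaw":0.3},{"dp":[-0.014,0.54,0],"rotation":[0,0,0],"jaw":0.3},{"dp":[-0.014,0.54,0],"rotation":[0,0,0],"jaw":0.3},{"dp":[-0.014,0.54,0],"rotation":[0,0,0],"jaw":0.3},{"dp":[-0.014,0.54,0.2],"rotation":[0,0,0],"jaw":0.3},{"dp":[-0.014,0.54,0.2],"rotation":[0,0,0],"jaw":0.3},{"dp":[-0.014,0.54,0.2],"rotation":[0,0,0],"jaw":0.3}]' |tail -1
python3 go.py 583.3 241.2 97 -9.1
```

```text
grip_force: 0.0
t 15.93 p [583.5 241.9 157.8] yaw -9.08 F [-0.9 -1.2 -0.4] w 25.9 grip 0.0
dp [-0.005  -0.001   0.4056] rot [ 0.0001 -0.0001  0.0001] dp after rot [-0.0047 -0.0009  0.4056]
```

```bash

python3 -m pendant '[{"dp":[-0.005,0,0.1],"rotation":[0,0,0],"jaw":0.3},{"dp":[-0.005,0,0.25],"rotation":[0,0,0],"jaw":0.3},{"dp":[-0.005,0,0.35],"rotation":[0,0,0],"jaw":0.3},{"dp":[-0.005,0,0.405],"rotation":[0,0,0],"jaw":0.3},{"dp":[-0.005,0,0.405],"rotation":[0,0,0],"jaw":0.3},{"dp":[-0.005,0,0.405],"rotation":[0,0,0],"jaw":0.3}]' |tail -1
python3 go.py 583.3 241.2 97 -9.1
python3 -m pendant '[{"dp":[0,0,0],"rotation":[0,0,0],"jaw":0},{"dp":[0,0,0],"rotation":[0,0,0],"jaw":0},{"dp":[0,0,0],"rotation":[0,0,0],"jaw":0},{"dp":[0,0,0],"rotation":[0,0,0],"jaw":0},{"dp":[0,0,0],"rotation":[0,0,0],"jaw":0}]' 25 | tail -2
python3 go.py 583.3 241.2 97 -9.1
python3 -m pendant '[{"dp":[0,0,-0.1],"rotation":[0,0,0],"jaw":0},{"dp":[0,0,-0.25],"rotation":[0,0,0],"jaw":0},{"dp":[0,0,-0.45],"rotation":[0,0,0],"jaw":0},{"dp":[0,0,-0.65],"rotation":[0,0,0],"jaw":0},{"dp":[0,0,-0.8],"rotation":[0,0,0],"jaw":0},{"dp":[0,0,-0.9],"rotation":[0,0,0],"jaw":0},{"dp":[0,0,-0.9],"rotation":[0,0,0],"jaw":0}]' | tail -2
python3 -m pendant '[{"dp":[0,0,-0.15],"rotation":[0,0,0],"jaw":0},{"dp":[0,0,-0.3],"rotation":[0,0,0],"jaw":0},{"dp":[0,0,-0.3],"rotation":[0,0,0],"jaw":0},{"dp":[0,0,-0.3],"rotation":[0,0,0],"jaw":0}]' >/dev/null
python3 go.py 529.5 -278.1 275 15
```

```text
grip_force: 0.0
t 16.68 p [584.  240.8  96.8] yaw -9.11 F [-0.4  0.3 -0.3] w 26.3 grip 0.0
dp [ 0.0016 -0.0052 -0.0014] rot [ 0.0001 -0.0001 -0.    ] dp after rot [ 0.0016 -0.0052 -0.0014]
width: 0.0051
grip_force: 25.0
t 17.3 p [583.6 240.8  96.3] yaw -9.1 F [-0.8 -0.   2.7] w 5.1 grip 25.0
dp [ 0.0022 -0.0026 -0.0048] rot [ 0. -0. -0.] dp after rot [ 0.0022 -0.0026 -0.0048]
width: 0.0047
grip_force: 25.0
t 18.68 p [583.1 240.6 274.4] yaw -9.11 F [-0.1 -0.4 -1.8] w 4.8 grip 25.0
dp [-3.471e+00  1.949e-01 -2.000e-04] rot [-0.0003  0.0001 -0.067 ] dp after rot [-3.2478 -1.24   -0.0038]
```

```bash

python3 -m pendant '[{"dp":[-0.15,0.01,0],"rotation":[0,0,0],"jaw":0},{"dp":[-0.4,0.02,0],"rotation":[0,0,0],"jaw":0},{"dp":[-0.65,0.04,0],"rotation":[0,0,0],"jaw":0},{"dp":[-0.9,0.05,0],"rotation":[0,0,0],"jaw":0}]' >/dev/null
python3 -m pendant '[{"dp":[-0.3,0.02,0],"rotation":[0,0,0],"jaw":0},{"dp":[-0.6,0.03,0],"rotation":[0,0,0],"jaw":0},{"dp":[-0.9,0.05,0],"rotation":[0,0,0],"jaw":0}]' >/dev/null
python3 -m pendant '[{"dp":[-0.3,0.02,0],"rotation":[0,0,0],"jaw":0},{"dp":[-0.6,0.03,0],"rotation":[0,0,0],"jaw":0},{"dp":[-0.9,0.05,0],"rotation":[0,0,0],"jaw":0}]' >/dev/null
python3 -m pendant '[{"dp":[-0.25,0.02,0],"rotation":[0,0,0],"jaw":0},{"dp":[-0.5,0.03,0],"rotation":[0,0,0],"jaw":0},{"dp":[-0.7,0.045,0],"rotation":[0,0,0],"jaw":0},{"dp":[-0.77,0.045,0],"rotation":[0,0,-0.015],"jaw":0},{"dp":[-0.77,0.045,0],"rotation":[0,0,-0.035],"jaw":0},{"dp":[-0.77,0.045,0],"rotation":[0,0,-0.055],"jaw":0},{"dp":[-0.77,0.045,0],"rotation":[0,0,-0.067],"jaw":0},{"dp":[-0.77,0.045,0],"rotation":[0,0,-0.067],"jaw":0}]' >/dev/null
python3 -m pendant '[{"dp":[0,0,0],"rotation":[0,0,0],"jaw":0},{"dp":[0,0,0],"rotation":[0,0,0],"jaw":0}]' >/dev/null
python3 go.py 529.5 -278.1 99 15; python3 w.py 4
```

```text
t 21.18 p [ 529.8 -277.9  275.9] yaw 14.95 F [-0.1  0.4 -1.3] w 5.0 grip 25.0
dp [-7.0000e-04 -2.3000e-03  1.1792e+00] rot [-0.     -0.     -0.0001] dp after rot [-5.0000e-04 -2.5000e-03  1.1792e+00]
mid [449, 35, 29, 52, 427] [758.9 -77.1] [63.7 28.6] -62.45 427 42.3
mid [207, 142, 123, 47, 4767] [ 547.5 -273.8] [170.3  65.7] 15.0 4767 39.6
panel [500, 33, 12, 37, 312] [761.3 -75.4] [37.4 12.5] -63.12 312 106.1
panel [172, 156, 25, 44, 477] [ 451.4 -299.8] [44.1 18.2] -75.28 477 124.8
panel [343, 156, 28, 45, 649] [ 643.7 -248. ] [45.5 18.3] -74.96 649 122.2
panel [413, 350, 36, 31, 1094] [ 852.9 -487.6] [62.1 51.2] -67.91 1094 102.5
base [190, 139, 155, 38, 675] [ 545.7 -266.7] [235.6  56.7] 15.39 675 9.7
stand [446, 38, 24, 50, 237] [758.9 -79. ] [63.  26.5] -57.79 237 33.4
```

View pics/w4.png

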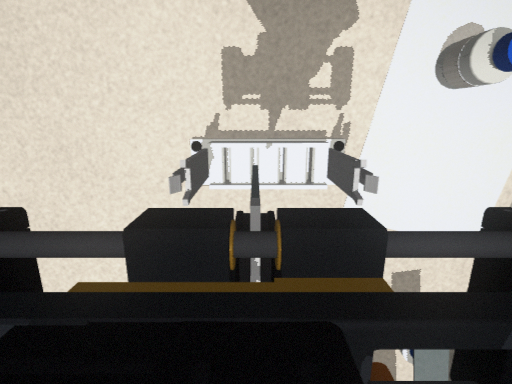

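The held panel lies over slot 1 at about (255,165), aligned. Lowering in stages.

```bash

python3 -m pendant '[{"dp":[0,-0.002,0.1],"rotation":[0,0,0],"jaw":0},{"dp":[0,-0.002,0.3],"rotation":[0,0,0],"jaw":0},{"dp":[0,-0.002,0.55],"rotation":[0,0,0],"jaw":0},{"dp":[0,-0.002,0.75],"rotation":[0,0,0],"jaw":0},{"dp":[0,-0.002,0.88],"rotation":[0,0,0],"jaw":0},{"dp":[0,-0.002,0.88],"rotation":[0,0,0],"jaw":0},{"dp":[0,-0.002,0.88],"rotation":[0,0,0],"jaw":0}]' >/dev/null
python3 go.py 529.5 -278.1 99 15
python3 -c "
from bench import camera
import cv2
c=camera('scene');cv2.imwrite('pics/s1.png',cv2.resize(c['image'][60:180,130:260,::-1],None,fx=4,fy=4,interpolation=2))"
```

```text
t 22.1 p [ 530.3 -278.3  145.1] yaw 15.0 F [-0.4  0.5 -1.6] w 4.8 grip 25.0
dp [ 0.0032 -0.0051  0.3072] rot [0.0002 0.0001 0.    ] dp after rot [ 0.0029 -0.0047  0.3072]
```

View pics/s1.png

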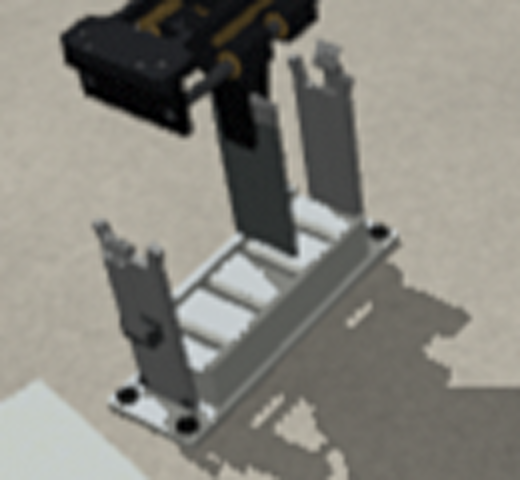

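The panel's lower edge (235–298, 245 in the crop) hangs above slot 1 between the cheeks. Continuing down.

```bash

python3 -m pendant '[{"dp":[0.003,-0.004,0.04],"rotation":[0,0,0],"jaw":0},{"dp":[0.003,-0.004,0.08],"rotation":[0,0,0],"jaw":0},{"dp":[0.003,-0.004,0.12],"rotation":[0,0,0],"jaw":0},{"dp":[0.003,-0.004,0.14],"rotation":[0,0,0],"jaw":0},{"dp":[0.003,-0.004,0.14],"rotation":[0,0,0],"jaw":0}]' |tail -3
python3 go.py 529.5 -278.1 98.3 15
```

```text
ft_force: [-0.2, -0.0, -2.2]
width: 0.0048
grip_force: 25.0
t 22.77 p [ 528.9 -277.6  122.8] yaw 15.01 F [-0.2 -0.  -2.2] w 4.8 grip 25.0
dp [-0.0041  0.0029  0.1631] rot [-0.0001 -0.      0.    ] dp after rot [-0.0041  0.0028  0.1631]
```

```bash

python3 -m pendant '[{"dp":[-0.002,0.001,0.03],"rotation":[0,0,0],"jaw":0},{"dp":[-0.002,0.001,0.06],"rotation":[0,0,0],"jaw":0},{"dp":[-0.002,0.001,0.09],"rotation":[0,0,0],"jaw":0},{"dp":[-0.002,0.001,0.09],"rotation":[0,0,0],"jaw":0}]' |tail -3
python3 go.py 529.5 -278.1 98.3 15
```

```text
ft_force: [0.3, 1.1, -2.0]
width: 0.0048
grip_force: 25.0
t 23.27 p [ 529.  -277.8  109.1] yaw 15.01 F [ 0.3  1.1 -2. ] w 4.8 grip 25.0
dp [-0.0031  0.0024  0.0717] rot [-0.0001 -0.0001  0.    ] dp after rot [-0.003   0.0023  0.0717]
```

```bash

python3 -m pendant '[{"dp":[0,0,0.03],"rotation":[0,0,0],"jaw":0},{"dp":[0,0,0.06],"rotation":[0,0,0],"jaw":0},{"dp":[0,0,0.072],"rotation":[0,0,0],"jaw":0},{"dp":[0,0,0.072],"rotation":[0,0,0],"jaw":0}]' |tail -3
python3 go.py 529.5 -278.1 98.3 15
python3 -m pendant '[{"dp":[0,0,0],"rotation":[0,0,0],"jaw":0.1},{"dp":[0,0,0],"rotation":[0,0,0],"jaw":0.2},{"dp":[0,0,0],"rotation":[0,0,0],"jaw":0.3},{"dp":[0,0,0],"rotation":[0,0,0],"jaw":0.3}]' |tail -3
python3 -m pendant '[{"dp":[0,0,-0.1],"rotation":[0,0,0],"jaw":0.3},{"dp":[0,0,-0.3],"rotation":[0,0,0],"jaw":0.3},{"dp":[0,0,-0.6],"rotation":[0,0,0],"jaw":0.3},{"dp":[0,0,-0.7],"rotation":[0,0,0],"jaw":0.3},{"dp":[0,0,-0.7],"rotation":[0,0,0],"jaw":0.3},{"dp":[0,0,-0.7],"rotation":[0,0,0],"jaw":0.3}]' |tail -3
python3 w.py 5 | grep panel; python3 go.py 623.6 239.3 200 -9.1
```

```text
ft_force: [-1.0, -0.9, -2.3]
width: 0.0049
grip_force: 25.0
t 23.77 p [ 529.3 -277.9   98.7] yaw 15.01 F [-1.  -0.9 -2.3] w 4.9 grip 25.0
dp [-0.0018  0.0011  0.0024] rot [-0. -0.  0.] dp after rot [-0.0018  0.0011  0.0024]
ft_force: [-0.9, 0.2, 0.2]
width: 0.0243
grip_force: 0.0
ft_force: [-1.0, -0.7, -0.6]
width: 0.0261
grip_force: 0.0
panel [252, 163, 7, 61, 371] [ 528.8 -277.5] [50.1  5.3] -74.96 371 129.5
panel [147, 167, 36, 41, 765] [ 450.9 -297.5] [39.8 18.1] -74.68 765 120.6
panel [366, 168, 44, 40, 1033] [ 643.  -245.9] [40.3 18.5] -75.66 1033 121.9
t 25.07 p [ 528.8 -277.5  202.5] yaw 15.02 F [ 0.8 -0.5 -0.3] w 26.2 grip 0.0
dp [3.1635 1.5033 0.018 ] rot [-0.0003 -0.0001  0.067 ] dp after rot [3.5016 0.0794 0.0166]
```

```bash

python3 -m pendant '[{"dp":[0,0,0],"rotation":[0,0,0.02],"jaw":0.3},{"dp":[0,0,0],"rotation":[0,0,0.04],"jaw":0.3},{"dp":[0,0,0],"rotation":[0,0,0.06],"jaw":0.3},{"dp":[0,0,0],"rotation":[0,0,0.067],"jaw":0.3},{"dp":[0,0,0],"rotation":[0,0,0.067],"jaw":0.3}]' >/dev/null
python3 -m pendant '[{"dp":[0.15,0,0],"rotation":[0,0,0],"jaw":0.3},{"dp":[0.4,0.02,0],"rotation":[0,0,0],"jaw":0.3},{"dp":[0.65,0.02,0],"rotation":[0,0,0],"jaw":0.3},{"dp":[0.9,0.02,0],"rotation":[0,0,0],"jaw":0.3}]' >/dev/null
python3 -m pendant '[{"dp":[0.3,0,0],"rotation":[0,0,0],"jaw":0.3},{"dp":[0.6,0.01,0],"rotation":[0,0,0],"jaw":0.3},{"dp":[0.9,0.02,0],"rotation":[0,0,0],"jaw":0.3}]' >/dev/null
python3 -m pendant '[{"dp":[0.3,0,0],"rotation":[0,0,0],"jaw":0.3},{"dp":[0.6,0.01,0],"rotation":[0,0,0],"jaw":0.3},{"dp":[0.9,0.02,0],"rotation":[0,0,0],"jaw":0.3}]' >/dev/null
python3 -m pendant '[{"dp":[0.25,0,0],"rotation":[0,0,0],"jaw":0.3},{"dp":[0.5,0.01,0],"rotation":[0,0,0],"jaw":0.3},{"dp":[0.7,0.02,0],"rotation":[0,0,0],"jaw":0.3},{"dp":[0.8,0.02,0],"rotation":[0,0,0],"jaw":0.3},{"dp":[0.8,0.02,0.15],"rotation":[0,0,0],"jaw":0.3},{"dp":[0.8,0.02,0.3],"rotation":[0,0,0],"jaw":0.3},{"dp":[0.8,0.02,0.3],"rotation":[0,0,0],"jaw":0.3},{"dp":[0.8,0.02,0.3],"rotation":[0,0,0],"jaw":0.3}]' >/dev/null
python3 go.py 623.6 239.3 97 -9.1
```

```text
t 27.95 p [624.7 238.1 159.7] yaw -9.13 F [ 0.5 -0.   0.2] w 26.2 grip 0.0
dp [ 0.0067 -0.0088  0.4183] rot [ 0.0001 -0.0001 -0.0001] dp after rot [ 0.0069 -0.0085  0.4183]
```

```bash

python3 -m pendant '[{"dp":[0.007,-0.008,0.1],"rotation":[0,0,0],"jaw":0.3},{"dp":[0.007,-0.008,0.25],"rotation":[0,0,0],"jaw":0.3},{"dp":[0.007,-0.008,0.35],"rotation":[0,0,0],"jaw":0.3},{"dp":[0.007,-0.008,0.42],"rotation":[0,0,0],"jaw":0.3},{"dp":[0.007,-0.008,0.42],"rotation":[0,0,0],"jaw":0.3},{"dp":[0.007,-0.008,0.42],"rotation":[0,0,0],"jaw":0.3}]' |tail -1
python3 -m pendant '[{"dp":[0,0,0],"rotation":[0,0,0],"jaw":0},{"dp":[0,0,0],"rotation":[0,0,0],"jaw":0},{"dp":[0,0,0],"rotation":[0,0,0],"jaw":0},{"dp":[0,0,0],"rotation":[0,0,0],"jaw":0},{"dp":[0,0,0],"rotation":[0,0,0],"jaw":0}]' 25 | tail -2
python3 go.py 623.6 239.3 97 -9.1
python3 -m pendant '[{"dp":[0,0,-0.1],"rotation":[0,0,0],"jaw":0},{"dp":[0,0,-0.25],"rotation":[0,0,0],"jaw":0},{"dp":[0,0,-0.45],"rotation":[0,0,0],"jaw":0},{"dp":[0,0,-0.65],"rotation":[0,0,0],"jaw":0},{"dp":[0,0,-0.8],"rotation":[0,0,0],"jaw":0},{"dp":[0,0,-0.9],"rotation":[0,0,0],"jaw":0},{"dp":[0,0,-0.9],"rotation":[0,0,0],"jaw":0}]' | tail -2
python3 -m pendant '[{"dp":[0,0,-0.15],"rotation":[0,0,0],"jaw":0},{"dp":[0,0,-0.3],"rotation":[0,0,0],"jaw":0},{"dp":[0,0,-0.3],"rotation":[0,0,0],"jaw":0},{"dp":[0,0,-0.3],"rotation":[0,0,0],"jaw":0}]' >/dev/null
python3 go.py 568.1 -267.7 275 15
```

```text
grip_force: 0.0
width: 0.0048
grip_force: 25.0
t 29.32 p [623.4 239.9  96. ] yaw -9.11 F [ 0.  -0.2  2.1] w 4.8 grip 25.0
dp [-0.0035  0.0016 -0.0067] rot [ 0.0001 -0.0001 -0.    ] dp after rot [-0.0035  0.0016 -0.0067]
width: 0.0048
grip_force: 25.0
t 30.7 p [622.7 239.8 274.1] yaw -9.11 F [-1.  -0.2 -3.2] w 4.8 grip 25.0
dp [-3.3982e+00  1.7570e-01 -3.1000e-03] rot [-0.0003  0.0001 -0.067 ] dp after rot [-3.1736 -1.2276 -0.006 ]
```

```bash

python3 -m pendant '[{"dp":[-0.15,0.01,0],"rotation":[0,0,0],"jaw":0},{"dp":[-0.4,0.02,0],"rotation":[0,0,0],"jaw":0},{"dp":[-0.65,0.03,0],"rotation":[0,0,0],"jaw":0},{"dp":[-0.9,0.045,0],"rotation":[0,0,0],"jaw":0}]' >/dev/null
python3 -m pendant '[{"dp":[-0.3,0.02,0],"rotation":[0,0,0],"jaw":0},{"dp":[-0.6,0.03,0],"rotation":[0,0,0],"jaw":0},{"dp":[-0.9,0.045,0],"rotation":[0,0,0],"jaw":0}]' >/dev/null
python3 -m pendant '[{"dp":[-0.3,0.02,0],"rotation":[0,0,0],"jaw":0},{"dp":[-0.6,0.03,0],"rotation":[0,0,0],"jaw":0},{"dp":[-0.9,0.045,0],"rotation":[0,0,0],"jaw":0}]' >/dev/null
python3 -m pendant '[{"dp":[-0.25,0.02,0],"rotation":[0,0,0],"jaw":0},{"dp":[-0.5,0.03,0],"rotation":[0,0,0],"jaw":0},{"dp":[-0.65,0.04,0],"rotation":[0,0,0],"jaw":0},{"dp":[-0.695,0.04,0],"rotation":[0,0,-0.015],"jaw":0},{"dp":[-0.695,0.04,0],"rotation":[0,0,-0.035],"jaw":0},{"dp":[-0.695,0.04,0],"rotation":[0,0,-0.055],"jaw":0},{"dp":[-0.695,0.04,0],"rotation":[0,0,-0.067],"jaw":0},{"dp":[-0.695,0.04,0],"rotation":[0,0,-0.067],"jaw":0}]' >/dev/null
python3 -m pendant '[{"dp":[0,0,0],"rotation":[0,0,0],"jaw":0},{"dp":[0,0,0],"rotation":[0,0,0],"jaw":0}]' >/dev/null
python3 go.py 568 -267.2 143 15; python3 w.py 6
```

```text
t 33.2 p [ 568.3 -267.3  275.6] yaw 14.95 F [ 0.5 -0.  -1.2] w 4.6 grip 25.0
dp [ 8.000e-04 -1.800e-03  8.837e-01] rot [-0.     -0.     -0.0001] dp after rot [ 0.001  -0.002   0.8837]
mid [419, 35, 30, 53, 367] [758.8 -78.7] [63.3 27.2] -58.3 367 43.0
mid [178, 143, 123, 47, 4532] [ 547.5 -274.4] [170.2  66.6] 15.01 4532 39.7
panel [464, 27, 47, 44, 1561] [775.2 -68.3] [42.6 42.1] 66.22 1561 109.2
panel [216, 153, 9, 47, 335] [ 528.7 -277.7] [50.2  5.5] -74.86 335 129.0
panel [136, 157, 29, 44, 655] [ 451.4 -299.8] [44.1 18.5] -74.58 655 122.1
panel [311, 157, 25, 44, 466] [ 643.9 -248.1] [44.2 18.4] -75.08 466 125.7
panel [385, 350, 36, 31, 1082] [ 853.  -487.8] [62.7 50.4] -67.15 1082 102.6
base [163, 139, 156, 46, 769] [ 547.3 -273.4] [236.   70.3] 14.85 769 9.7
stand [417, 39, 25, 49, 205] [758.1 -79.1] [62.3 25. ] -58.7 205 32.9
```

```bash

python3 -m pendant '[{"dp":[0,-0.002,0.1],"rotation":[0,0,0],"jaw":0},{"dp":[0,-0.002,0.3],"rotation":[0,0,0],"jaw":0},{"dp":[0,-0.002,0.55],"rotation":[0,0,0],"jaw":0},{"dp":[0,-0.002,0.75],"rotation":[0,0,0],"jaw":0},{"dp":[0,-0.002,0.88],"rotation":[0,0,0],"jaw":0},{"dp":[0,-0.002,0.88],"rotation":[0,0,0],"jaw":0},{"dp":[0,-0.002,0.88],"rotation":[0,0,0],"jaw":0},{"dp":[0,-0.002,0.88],"rotation":[0,0,0],"jaw":0}]' >/dev/null
python3 go.py 567.9 -267.3 98.3 15
python3 -m pendant '[{"dp":[0,0,0.04],"rotation":[0,0,0],"jaw":0},{"dp":[0,0,0.08],"rotation":[0,0,0],"jaw":0},{"dp":[0,0,0.12],"rotation":[0,0,0],"jaw":0},{"dp":[0,0,0.14],"rotation":[0,0,0],"jaw":0},{"dp":[0,0,0.14],"rotation":[0,0,0],"jaw":0}]' |tail -3
python3 go.py 567.9 -267.3 98.3 15
```

```text
t 34.25 p [ 568.8 -267.6  145. ] yaw 15.0 F [ 0.5 -0.4 -1.4] w 4.9 grip 25.0
dp [ 0.0041 -0.006   0.3111] rot [0.0003 0.0002 0.    ] dp after rot [ 0.0038 -0.0055  0.3111]
ft_force: [0.3, -0.1, -1.9]
width: 0.0045
grip_force: 25.0
t 34.88 p [ 568.1 -267.2  122.5] yaw 15.01 F [ 0.3 -0.1 -1.9] w 4.5 grip 25.0
dp [-1.000e-04 -1.500e-03  1.611e-01] rot [-0.0001 -0.      0.    ] dp after rot [-1.000e-04 -1.600e-03  1.611e-01]
```

```bash

python3 -m pendant '[{"dp":[0,-0.001,0.03],"rotation":[0,0,0],"jaw":0},{"dp":[0,-0.001,0.06],"rotation":[0,0,0],"jaw":0},{"dp":[0,-0.001,0.09],"rotation":[0,0,0],"jaw":0},{"dp":[0,-0.001,0.12],"rotation":[0,0,0],"jaw":0},{"dp":[0,-0.001,0.145],"rotation":[0,0,0],"jaw":0},{"dp":[0,-0.001,0.162],"rotation":[0,0,0],"jaw":0},{"dp":[0,-0.001,0.162],"rotation":[0,0,0],"jaw":0}]' |tail -3
python3 go.py 567.9 -267.3 98.3 15
```

```text
ft_force: [0.2, 0.1, -2.5]
width: 0.0048
grip_force: 25.0
t 35.75 p [ 568.1 -267.3   98.4] yaw 15.01 F [ 0.2  0.1 -2.5] w 4.8 grip 25.0
dp [ 0.0001 -0.0014  0.0004] rot [-0. -0.  0.] dp after rot [ 0.0001 -0.0014  0.0004]
```

```bash

python3 -m pendant '[{"dp":[0,0,0],"rotation":[0,0,0],"jaw":0.1},{"dp":[0,0,0],"rotation":[0,0,0],"jaw":0.2},{"dp":[0,0,0],"rotation":[0,0,0],"jaw":0.3},{"dp":[0,0,0],"rotation":[0,0,0],"jaw":0.3}]' |tail -2
python3 -m pendant '[{"dp":[0,0,-0.1],"rotation":[0,0,0],"jaw":0.3},{"dp":[0,0,-0.3],"rotation":[0,0,0],"jaw":0.3},{"dp":[0,0,-0.6],"rotation":[0,0,0],"jaw":0.3},{"dp":[0,0,-0.8],"rotation":[0,0,0],"jaw":0.3},{"dp":[0,0,-0.8],"rotation":[0,0,0],"jaw":0.3},{"dp":[0,0,-0.8],"rotation":[0,0,0],"jaw":0.3}]' |tail -2
python3 w.py 7 | grep panel
python3 -m pendant '[{"dp":[0.2,0,0],"rotation":[0,0,0],"jaw":0.3},{"dp":[0.5,0,0],"rotation":[0,0,0],"jaw":0.3},{"dp":[0.8,0,0],"rotation":[0,0,0],"jaw":0.3},{"dp":[0.8,0,0],"rotation":[0,0,0],"jaw":0.3},{"dp":[0.8,0,0],"rotation":[0,0,0],"jaw":0.3}]' |tail -2
cat > b.py <<'E'
from h import *
for n in("top","scene","wrist"):
    c=camera(n);np.savez(n+"1.npz",**c);cv2.imwrite(f"pics/{n}1.png",c["image"][:,:,::-1]);p=cloud(c);X,Y,Z=p[...,0],p[...,1],p[...,2]
    for lo,hi,l in((.01,.026,"bar"),(.032,.045,"grip"),(.105,.14,"tall")):
        ins=(X>.33)&(X<.72)&((Y>-.2)&(Y<.15) if l!="tall" else (abs(Y)<.35))
        k,lab,s,_=cv2.connectedComponentsWithStats((ins&(Z>lo)&(Z<hi)).astype(np.uint8))
        for i in range(1,k):
            if s[i,4]>40: print(n,l,s[i].tolist(),*rect(p[lab==i]))
E
python3 b.py; python3 go.py 502 -16 100 -70
```

```text
width: 0.0245
grip_force: 0.0
width: 0.0262
grip_force: 0.0
panel [208, 161, 11, 57, 528] [ 529.  -277.9] [50.4  5.6] -75.4 528 128.8
panel [252, 161, 6, 58, 343] [ 567.9 -268.2] [50.4  4.9] -74.87 343 129.5
panel [108, 164, 41, 44, 998] [ 451.6 -299.6] [44.7 18.2] -75.22 998 122.0
panel [322, 165, 32, 43, 726] [ 643.5 -247.6] [43.8 18.1] -75.25 726 121.9
panel [406, 363, 42, 18, 660] [ 834.2 -443.3] [50.5 26.3] 22.63 660 102.5
width: 0.026
grip_force: 0.0
top bar [259, 210, 45, 81, 644] [498.5 -59.4] [201.6  20.5] 20.16 644 16.2
top grip [275, 239, 13, 19, 101] [498. -59.] [43.9 11.4] 20.82 101 39.7
top grip [193, 303, 6, 16, 57] [377.6 144.6] [32.8 10.5] 0.16 57 34.7
top tall [121, 252, 27, 5, 84] [504.6 253.9] [51.4  5.6] 80.67 84 127.4
scene bar [238, 142, 41, 57, 438] [498.5 -65.3] [198.6  21.1] 20.03 438 14.0
scene grip [254, 156, 12, 14, 79] [497.7 -65.5] [45.  12.1] 20.1 79 37.4
scene tall [185, 95, 18, 15, 139] [ 530.5 -275.2] [51.7  9.2] -73.58 139 119.4
scene tall [175, 104, 18, 15, 141] [ 569.9 -265.1] [52.5  8.7] -75.39 141 119.2
scene tall [156, 124, 17, 14, 158] [ 643.7 -238.8] [32.9 19.5] -69.79 158 122.7
scene tall [364, 216, 24, 26, 242] [504.7 257.3] [50.4  7.1] 81.34 242 120.4
wrist bar [161, 82, 160, 32, 2288] [495.9 -70.2] [200.   20.1] 20.07 2288 15.4
wrist grip [221, 89, 38, 15, 416] [496.  -70.2] [43.9 12.1] 20.09 416 39.2
wrist tall [253, 269, 5, 13, 61] [ 561.3 -244.1] [4.3 1.7] 13.06 61 117.4
t 37.83 p [ 536.8 -152.8  218.2] yaw 14.89 F [-1.2 -0.1 -0.4] w 26.2 grip 0.0
dp [0.9414 0.0106 0.7878] rot [-0.000e+00  2.000e-04  2.358e-01] dp after rot [ 0.0938 -0.9364  0.7883]
```

View pics/scene1.png

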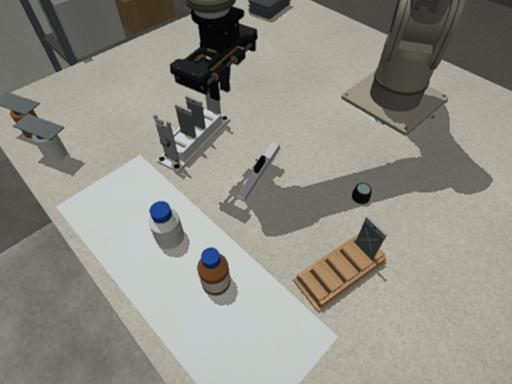

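The scene view shows both fresh panels in the carrier near (190,115) and the tested one, with its cross, in the stand at (370,240). The bar was just knocked and is still sliding (about 5 mm per frame), so I'll wait and re-measure.

```bash

python3 -m pendant '[{"dp":[0,0,0],"rotation":[0,0,0],"jaw":0.5},{"dp":[0,0,0],"rotation":[0,0,0],"jaw":0.5},{"dp":[0,0,0],"rotation":[0,0,0],"jaw":0.5},{"dp":[0,0,0],"rotation":[0,0,0],"jaw":0.5},{"dp":[0,0,0],"rotation":[0,0,0],"jaw":0.5}]' |tail -2
python3 b.py;python3 b.py|grep bar
```

```text
width: 0.0432
grip_force: 0.0
top bar [263, 209, 46, 81, 645] [497.9 -70.6] [202.5  20.5] 19.95 645 16.2
top grip [280, 238, 13, 19, 103] [497.4 -70.3] [42.8 11.2] 20.29 103 40.2
top grip [193, 303, 7, 17, 65] [376.7 143.6] [34.7 12.3] 0.41 65 34.6
top tall [121, 252, 27, 5, 83] [504.6 253.5] [50.   5.2] 81.1 83 127.6
scene bar [238, 142, 41, 56, 436] [497.3 -66.4] [199.5  21.2] 19.75 436 14.1
scene grip [254, 155, 12, 15, 76] [496.7 -66.5] [45.  12.3] 17.75 76 37.6
scene tall [185, 95, 18, 15, 139] [ 530.1 -275.4] [52.6  8.5] -77.14 139 119.6
scene tall [175, 104, 18, 15, 142] [ 569.5 -265.2] [52.8  8.4] -75.01 142 118.9
scene tall [156, 123, 17, 14, 157] [ 643.5 -238.5] [34.  18.3] -67.56 157 122.3
scene tall [364, 216, 24, 26, 240] [504.3 257.5] [50.6  7.3] 81.13 240 120.5
wrist bar [161, 83, 160, 32, 2284] [496.1 -70.1] [200.5  20.1] 20.08 2284 15.4
wrist grip [220, 91, 39, 14, 411] [496.  -70.2] [43.7 12.1] 19.98 411 39.2
wrist tall [213, 270, 8, 12, 73] [ 525.7 -258.2] [13.8  5. ] -52.39 73 115.1
wrist tall [252, 270, 5, 12, 50] [ 561.1 -244.3] [4.3 1.8] 18.74 50 117.2
top bar [263, 210, 46, 80, 651] [497.9 -70.6] [202.6  20.6] 19.91 651 16.2
scene bar [238, 142, 41, 56, 438] [499.  -65.9] [198.5  21.2] 19.97 438 14.2
wrist bar [161, 83, 160, 32, 2280] [496.1 -70.1] [200.9  20.2] 20.08 2280 15.4
```

```bash
python3 go.py 497 -69.1 100 20
python3 -m pendant '[{"dp":[0.1,0,0],"rotation":[0,0,0],"jaw":0.75},{"dp":[0.3,-0.02,0],"rotation":[0,0,-0.007],"jaw":0.75},{"dp":[0.5,-0.06,0.1],"rotation":[0,0,-0.0142],"jaw":0.75},{"dp":[0.6,-0.1,0.3],"rotation":[0,0,-0.0142],"jaw":0.75},{"dp":[0.6,-0.11,0.6],"rotation":[0,0,-0.0142],"jaw":0.75},{"dp":[0.6,-0.11,0.78],"rotation":[0,0,-0.0142],"jaw":0.75},{"dp":[0.6,-0.11,0.78],"rotation":[0,0,-0.0142],"jaw":0.75},{"dp":[0.6,-0.11,0.78],"rotation":[0,0,-0.0142],"jaw":0.75}]'|tail -2
python3 -m pendant '[{"dp":[0,0,0],"rotation":[0,0,0],"jaw":0.75}]'|tail -1
python3 go.py 497 -69.1 17.5 20
```

```text
t 38.75 p [ 537.  -151.4  218.5] yaw 15.01 F [0.5 0.3 0.3] w 43.6 grip 0.0
dp [ 0.5988 -0.1157  0.7898] rot [ 0.     -0.     -0.0139] dp after rot [ 0.6066 -0.0632  0.7898]
width: 0.0655
grip_force: 0.0
grip_force: 0.0
t 39.88 p [498.7 -68.8 102.8] yaw 20.12 F [-0.9  0.1  0.6] w 65.5 grip 0.0
dp [ 0.002  -0.0126  0.5684] rot [0.0003 0.     0.0003] dp after rot [ 0.0018 -0.0114  0.5684]
```

```bash

python3 -m pendant '[{"dp":[0,-0.01,0.1],"rotation":[0,0,0.0003],"jaw":0.75},{"dp":[0,-0.01,0.25],"rotation":[0,0,0.0003],"jaw":0.75},{"dp":[0,-0.01,0.4],"rotation":[0,0,0.0003],"jaw":0.75},{"dp":[0,-0.01,0.5],"rotation":[0,0,0.0003],"jaw":0.75},{"dp":[0,-0.01,0.565],"rotation":[0,0,0.0003],"jaw":0.75},{"dp":[0,-0.01,0.565],"rotation":[0,0,0.0003],"jaw":0.75},{"dp":[0,-0.01,0.565],"rotation":[0,0,0.0003],"jaw":0.75},{"dp":[0,-0.01,0.565],"rotation":[0,0,0.0003],"jaw":0.75}]'|tail -2
python3 go.py 497 -69.1 17.5 20
python3 -c "
from bench import camera
import cv2
c=camera('scene');cv2.imwrite('pics/s2.png',cv2.resize(c['image'][90:220,200:330,::-1],None,fx=4,fy=4,interpolation=2))"
```

```text
width: 0.0652
grip_force: 0.0
t 40.88 p [496.5 -69.2  16.8] yaw 20.02 F [-0.1 -0.9  0.7] w 65.2 grip 0.0
dp [-0.0005  0.0031 -0.0046] rot [ 0.0001 -0.      0.0001] dp after rot [-0.0005  0.0031 -0.0046]
```

View pics/s2.png

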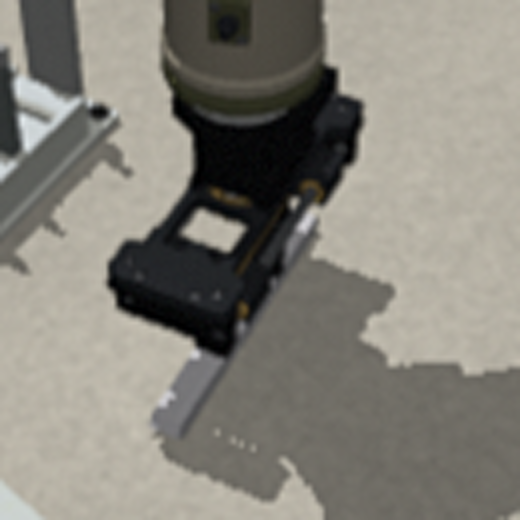

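The gripper straddles the bar's grip with the bar aligned beneath it (bar end at 170,410 in the crop). Closing and lifting.

```bash

python3 -m pendant '[{"dp":[0,0,0],"rotation":[0,0,0],"jaw":0.4},{"dp":[0,0,0],"rotation":[0,0,0],"jaw":0.4},{"dp":[0,0,0],"rotation":[0,0,0],"jaw":0.4},{"dp":[0,0,0],"rotation":[0,0,0],"jaw":0.4},{"dp":[0,0,0],"rotation":[0,0,0],"jaw":0.4}]' 50|tail -3
python3 go.py 497 -69.1 17.5 20
python3 -m pendant '[{"dp":[0,0,-0.1],"rotation":[0,0,0],"jaw":0.4},{"dp":[0,0,-0.3],"rotation":[0,0,0],"jaw":0.4},{"dp":[0,0,-0.6],"rotation":[0,0,0],"jaw":0.4},{"dp":[0,0,-0.8],"rotation":[0,0,0],"jaw":0.4},{"dp":[0,0,-1],"rotation":[0,0,0],"jaw":0.4},{"dp":[0,0,-1],"rotation":[0,0,0],"jaw":0.4}]' |tail -3
python3 -m pendant '[{"dp":[0,0,-0.1],"rotation":[0,0,0.004],"jaw":0.4},{"dp":[0,0,-0.3],"rotation":[0,0,0.008],"jaw":0.4},{"dp":[0,0,-0.45],"rotation":[0,0,0.0139],"jaw":0.4},{"dp":[0,0,-0.45],"rotation":[0,0,0.0139],"jaw":0.4},{"dp":[0,0,-0.45],"rotation":[0,0,0.0139],"jaw":0.4}]' |tail -3
python3 go.py 548.6 -272.8 230 15; python3 b.py >/dev/null; python3 - <<'E'
from h import *
for n in("top1","scene1"):
    c=dict(np.load(n+".npz"));p=cloud(c);X,Y,Z=p[...,0],p[...,1],p[...,2]
    k,lab,s,_=cv2.connectedComponentsWithStats(((X>.35)&(X<.65)&(Y>-.2)&(Y<.1)&(Z>.19)&(Z<.26)).astype(np.uint8))
    for i in range(1,k):
        if s[i,4]>40: print(n,s[i].tolist(),*rect(p[lab==i]))
E
```

```text
ft_force: [-0.2, -0.4, 0.0]
width: 0.0434
grip_force: 50.0
t 41.55 p [496.4 -69.2  16.7] yaw 20.02 F [-0.2 -0.4  0. ] w 43.4 grip 50.0
dp [-0.0006  0.0039 -0.0051] rot [ 0.     -0.      0.0001] dp after rot [-0.0006  0.0039 -0.0051]
ft_force: [0.7, -0.1, -3.1]
width: 0.0433
grip_force: 50.0
ft_force: [0.3, 0.6, -2.5]
width: 0.0436
grip_force: 50.0
t 42.92 p [495.8 -69.2 233.1] yaw 15.03 F [ 0.3  0.6 -2.5] w 43.6 grip 50.0
dp [-1.4024 -0.0119  0.0203] rot [-0.0003 -0.      0.0001] dp after rot [-1.4024 -0.0111  0.0206]
scene1 [229, 73, 59, 61, 967] [496.8 -65.8] [202.9  23.6] 14.89 967 230.2
```

View pics/scene1.png

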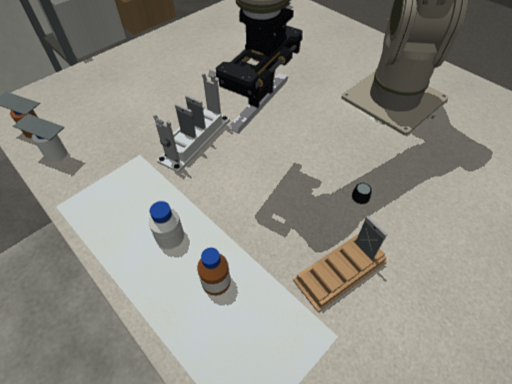

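The scene view shows the bar level in the gripper at (260,100), parallel to the carrier. Moving over it.

```bash

python3 -m pendant '[{"dp":[-0.15,0,0],"rotation":[0,0,0],"jaw":0.4},{"dp":[-0.35,-0.005,0],"rotation":[0,0,0],"jaw":0.4},{"dp":[-0.55,-0.005,0],"rotation":[0,0,0],"jaw":0.4},{"dp":[-0.7,-0.005,0],"rotation":[0,0,0],"jaw":0.4}]' |tail -1
python3 -m pendant '[{"dp":[-0.2,0,0],"rotation":[0,0,0],"jaw":0.4},{"dp":[-0.4,-0.005,0],"rotation":[0,0,0],"jaw":0.4},{"dp":[-0.6,-0.005,0],"rotation":[0,0,0],"jaw":0.4},{"dp":[-0.7,-0.005,0],"rotation":[0,0,0],"jaw":0.4},{"dp":[-0.7,-0.005,0],"rotation":[0,0,0],"jaw":0.4},{"dp":[-0.7,-0.005,0],"rotation":[0,0,0],"jaw":0.4},{"dp":[-0.7,-0.005,0],"rotation":[0,0,0],"jaw":0.4}]' |tail -1
python3 go.py 548.6 -272.7 184.7 15
python3 - <<'E'
from h import *
for n in("scene","wrist"):
    c=camera(n);cv2.imwrite(f"pics/{n}8.png",cv2.resize(c["image"][50:190,130:270,::-1],None,fx=4,fy=4,interpolation=2) if n=="scene" else c["image"][:,:,::-1]);p=cloud(c);X,Y,Z=p[...,0],p[...,1],p[...,2]
    for lo,hi in((.19,.26),(.115,.17)):
        k,lab,s,_=cv2.connectedComponentsWithStats(((X>.4)&(X<.7)&(Y>-.4)&(Y<-.1)&(Z>lo)&(Z<hi)).astype(np.uint8))
        for i in range(1,k):
            if s[i,4]>25: print(n,s[i].tolist(),*rect(p[lab==i]))
E
```

```text
grip_force: 50.0
grip_force: 50.0
t 44.45 p [ 549.5 -271.3  234.2] yaw 15.1 F [-0.4 -0.2 -2.6] w 43.6 grip 50.0
dp [-0.0078 -0.0087  0.3302] rot [ 0.0001 -0.0001  0.0003] dp after rot [-0.0076 -0.0085  0.3302]
scene [149, 46, 63, 52, 1052] [ 551.7 -267.9] [202.9  24.7] 15.64 1052 230.9
scene [202, 70, 17, 21, 200] [ 453.  -296.1] [50.3 21.2] -79.78 200 132.2
scene [185, 95, 18, 12, 93] [ 529.6 -274.6] [52.5  8.3] -76.45 93 124.6
scene [175, 104, 18, 12, 93] [ 569.  -265.2] [52.8  7.5] -75.05 93 123.5
scene [153, 115, 20, 19, 187] [ 645.1 -245.2] [49.9 20.5] -75.54 187 134.1
wrist [106, 206, 298, 25, 4116] [ 547.9 -266.4] [196.8  13.9] 15.04 4116 232.8
wrist [230, 161, 7, 45, 285] [ 528.1 -274.9] [44.2  5.4] -74.42 285 129.3
wrist [270, 162, 7, 44, 266] [ 567.2 -266.1] [46.2  5.2] -74.79 266 129.4
wrist [144, 165, 22, 41, 558] [ 456.4 -296.2] [45.1  7.1] -74.83 558 131.8
wrist [340, 165, 21, 41, 539] [ 637.5 -247.1] [44.5  6.7] -75.23 539 132.0
wrist [130, 178, 20, 28, 409] [ 448.4 -300.5] [18.2 11.6] -72.43 409 151.8
wrist [356, 178, 19, 28, 396] [ 647.  -247.1] [18.3 12. ] -75.47 396 151.8
```

View pics/scene8.png

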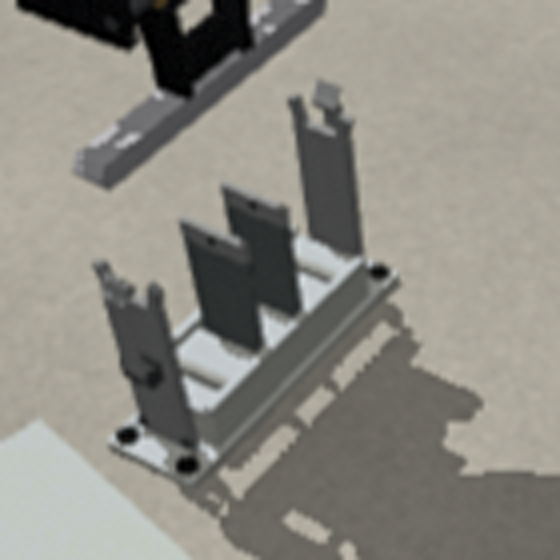

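The bar hangs above and parallel to the carrier, its near end at (100,165) in the crop. Lowering to about 20 mm above the seat and re-checking.

```bash

python3 -m pendant '[{"dp":[-0.007,-0.008,0.05],"rotation":[0,0,0.0002],"jaw":0.4},{"dp":[-0.007,-0.008,0.15],"rotation":[0,0,0.0002],"jaw":0.4},{"dp":[-0.007,-0.008,0.25],"rotation":[0,0,0.0002],"jaw":0.4},{"dp":[-0.007,-0.008,0.33],"rotation":[0,0,0.0002],"jaw":0.4},{"dp":[-0.007,-0.008,0.33],"rotation":[0,0,0.0002],"jaw":0.4},{"dp":[-0.007,-0.008,0.33],"rotation":[0,0,0.0002],"jaw":0.4},{"dp":[-0.007,-0.008,0.33],"rotation":[0,0,0.0002],"jaw":0.4}]' |tail -1
python3 go.py 548.6 -272.7 149.7 15
python3 - <<'E'
from h import *
ims=[]
for n in("scene","top"):
    c=camera(n);im=c["image"][:,:,::-1];im=im[55:185,135:265] if n=="scene" else im[130:290,320:450]
    ims.append(cv2.resize(im,(400,400*im.shape[0]//im.shape[1]),interpolation=2)[:400])
cv2.imwrite("pics/c9.png",cv2.hconcat(ims))
E
```

```text
grip_force: 50.0
t 45.42 p [ 548.7 -274.   185.3] yaw 14.94 F [ 0.3 -0.6 -2.5] w 43.2 grip 50.0
dp [0.0084 0.0013 0.2371] rot [ 0.0001  0.0001 -0.0002] dp after rot [0.0083 0.0015 0.2371]
```

View pics/c9.png

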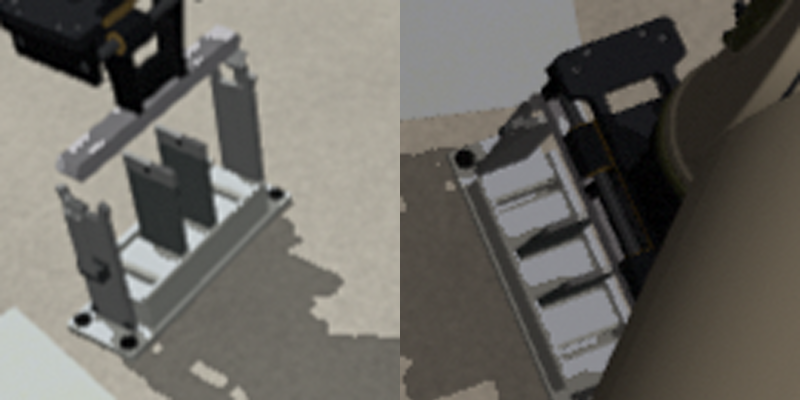

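The bar sits over both plates (ends at (70,165) and (235,40)) and looks aligned. Going down in small steps, watching force.

```bash

python3 -m pendant '[{"dp":[0.008,0.001,0.03],"rotation":[0,0,-0.0001],"jaw":0.4},{"dp":[0.008,0.001,0.06],"rotation":[0,0,-0.0001],"jaw":0.4},{"dp":[0.008,0.001,0.09],"rotation":[0,0,-0.0001],"jaw":0.4},{"dp":[0.008,0.001,0.11],"rotation":[0,0,-0.0001],"jaw":0.4},{"dp":[0.008,0.001,0.125],"rotation":[0,0,-0.0001],"jaw":0.4},{"dp":[0.008,0.001,0.125],"rotation":[0,0,-0.0001],"jaw":0.4}]' |tail -3
python3 go.py 548.6 -272.7 149.7 15
```

```text
ft_force: [-1.4, -0.3, -2.3]
width: 0.0435
grip_force: 50.0
t 46.27 p [ 548.2 -272.6  165.8] yaw 14.97 F [-1.4 -0.3 -2.3] w 43.5 grip 50.0
dp [-0.0015  0.0024  0.1073] rot [-0.     -0.     -0.0001] dp after rot [-0.0015  0.0023  0.1073]
```

```bash

python3 -m pendant '[{"dp":[0,0.002,0.015],"rotation":[0,0,0],"jaw":0.4},{"dp":[0,0.002,0.03],"rotation":[0,0,0],"jaw":0.4},{"dp":[0,0.002,0.04],"rotation":[0,0,0],"jaw":0.4},{"dp":[0,0.002,0.04],"rotation":[0,0,0],"jaw":0.4}]' |tail -3
python3 go.py 548.6 -272.7 149.7 15
```

```text
ft_force: [-1.0, -0.5, 4.0]
width: 0.0435
grip_force: 50.0
t 46.77 p [ 549.  -272.9  160.6] yaw 14.97 F [-1.  -0.5  4. ] w 43.5 grip 50.0
dp [ 0.0021 -0.0021  0.0725] rot [ 0.0002  0.0001 -0.0001] dp after rot [ 0.002  -0.002   0.0725]
```

```bash

python3 -m pendant '[{"dp":[0,0,0.012],"rotation":[0,0,0],"jaw":0.4},{"dp":[0,0,0.024],"rotation":[0,0,0],"jaw":0.4},{"dp":[0,0,0.036],"rotation":[0,0,0],"jaw":0.4},{"dp":[0,0,0.036],"rotation":[0,0,0],"jaw":0.4}]' |tail -3
python3 go.py 548.6 -272.7 149.7 15
python3 -m pendant '[{"dp":[0,0,0.012],"rotation":[0,0,0],"jaw":0.4},{"dp":[0,0,0.024],"rotation":[0,0,0],"jaw":0.4},{"dp":[0,0,0.03],"rotation":[0,0,0],"jaw":0.4},{"dp":[0,0,0.03],"rotation":[0,0,0],"jaw":0.4}]' |tail -3
python3 go.py 548.6 -272.7 149.7 15
```

```text
ft_force: [0.4, -0.9, -3.2]
width: 0.0431
grip_force: 50.0
t 47.27 p [ 548.1 -272.4  153.8] yaw 14.97 F [ 0.4 -0.9 -3.2] w 43.1 grip 50.0
dp [-0.0029  0.0024  0.0276] rot [-0.0002 -0.0001 -0.0001] dp after rot [-0.0029  0.0024  0.0276]
ft_force: [-1.4, -0.7, -3.1]
width: 0.0437
grip_force: 50.0
t 47.77 p [ 548.4 -272.3  149.8] yaw 14.98 F [-1.4 -0.7 -3.1] w 43.7 grip 50.0
dp [-0.0031  0.0007  0.0008] rot [-0.0001 -0.0001 -0.0001] dp after rot [-0.0031  0.0007  0.0008]
```

```bash

python3 -m pendant '[{"dp":[0,0,0.005],"rotation":[0,0,0],"jaw":0.4},{"dp":[0,0,0.01],"rotation":[0,0,0],"jaw":0.4},{"dp":[0,0,0.01],"rotation":[0,0,0],"jaw":0.4}]' |tail -3
python3 go.py 548.6 -272.7 149.7 15
```

```text
ft_force: [-6.9, 4.2, 10.2]
width: 0.0435
grip_force: 50.0
t 48.15 p [ 548.5 -272.4  149.7] yaw 14.98 F [-6.9  4.2 10.2] w 43.5 grip 50.0
dp [-0.002   0.0003  0.0003] rot [ 0.0001 -0.0001 -0.0001] dp after rot [-0.002   0.0003  0.0003]
```

Seated: it contacts at exactly the seat height, and force rises by 13 N. Unloading, releasing and retracting.

```bash

python3 -m pendant '[{"dp":[0,0,-0.005],"rotation":[0,0,0],"jaw":0.4},{"dp":[0,0,-0.008],"rotation":[0,0,0],"jaw":0.55},{"dp":[0,0,-0.008],"rotation":[0,0,0],"jaw":0.7},{"dp":[0,0,-0.008],"rotation":[0,0,0],"jaw":0.7},{"dp":[0,0,-0.008],"rotation":[0,0,0],"jaw":0.7},{"dp":[0,0,-0.008],"rotation":[0,0,0],"jaw":0.7}]' |tail -3
python3 -m pendant '[{"dp":[0,0,-0.1],"rotation":[0,0,0],"jaw":0.7},{"dp":[0,0,-0.3],"rotation":[0,0,0],"jaw":0.7},{"dp":[0,0,-0.55],"rotation":[0,0,0],"jaw":0.7},{"dp":[0,0,-0.8],"rotation":[0,0,0],"jaw":0.7},{"dp":[0,0,-0.8],"rotation":[0,0,0],"jaw":0.7}]' |tail -3
python3 -m pendant '[{"dp":[0.2,0,0],"rotation":[0,0,0],"jaw":0.7},{"dp":[0.5,0,0],"rotation":[0,0,0],"jaw":0.7},{"dp":[0.9,0,0],"rotation":[0,0,0],"jaw":0.7},{"dp":[0.9,0,0],"rotation":[0,0,0],"jaw":0.7}]' |tail -1
python3 -m pendant '[{"dp":[0.3,0,0],"rotation":[0,0,0],"jaw":0.7},{"dp":[0.6,0,0],"rotation":[0,0,0],"jaw":0.7},{"dp":[0.9,0,0],"rotation":[0,0,0],"jaw":0.7},{"dp":[0.9,0,0],"rotation":[0,0,0],"jaw":0.7},{"dp":[0.9,0,0],"rotation":[0,0,0],"jaw":0.7},{"dp":[0.9,0,0],"rotation":[0,0,0],"jaw":0.7}]' |tail -1
python3 - <<'E'
from h import *
ims=[]
for n in("scene","top"):
    c=camera(n);p=cloud(c);X,Y,Z=p[...,0],p[...,1],p[...,2]
    for a,lo,hi in(("bar",.144,.153),("grip",.167,.18),("panel",.1,.132)):
        k,lab,s,_=cv2.connectedComponentsWithStats(((X>.4)&(X<.7)&(((Y>-.4)&(Y<-.2))|(Y>.2)&(Y<.3))&(Z>lo)&(Z<hi)).astype(np.uint8))
        for i in range(1,k):
            if s[i,4]>25: print(n,a,s[i].tolist(),*rect(p[lab==i]))
    im=c["image"][:,:,::-1];im=im[60:180,140:260] if n=="scene" else im[140:290,310:430]
    ims.append(cv2.resize(im,(400,400*im.shape[0]//im.shape[1]),interpolation=2)[:400])
cv2.imwrite("pics/c10.png",cv2.hconcat(ims))
E
```

```text
ft_force: [0.1, 0.4, 0.0]
width: 0.0604
grip_force: 0.0
ft_force: [0.4, -0.1, -0.1]
width: 0.0608
grip_force: 0.0
grip_force: 0.0
grip_force: 0.0
scene bar [155, 73, 61, 52, 489] [ 549.1 -270.4] [213.7  36. ] 18.97 489 146.6
scene grip [179, 84, 14, 12, 67] [ 549.4 -270. ] [43.8 13.2] 14.98 67 170.3
scene panel [206, 84, 13, 11, 87] [ 462.5 -283.1] [39.7 30.7] 52.64 87 114.0
scene panel [188, 97, 15, 14, 104] [ 533.3 -262.2] [37.  33.3] 51.62 104 115.0
scene panel [176, 108, 18, 13, 104] [ 575.4 -250.8] [42.7 36.1] 51.56 104 114.1
scene panel [156, 125, 18, 14, 148] [ 645.5 -237.8] [35.5 17.8] -65.17 148 115.7
scene panel [363, 216, 25, 27, 280] [504.2 257.4] [50.8  7.5] 80.86 280 118.1
top bar [361, 161, 49, 98, 865] [ 547.4 -274.1] [213.5  22.6] 14.64 865 149.2
top grip [381, 195, 14, 21, 141] [ 549.7 -273.6] [43.  12.8] 14.24 141 172.9
top panel [352, 171, 10, 7, 35] [ 634.  -237.9] [19.3  7. ] 84.64 35 116.1
top panel [364, 201, 12, 7, 39] [ 565.4 -253.9] [21.4  5.3] -75.13 39 126.4
top panel [371, 219, 12, 6, 37] [ 526.7 -265.4] [23.9  5.2] -76.8 37 128.3
top panel [121, 252, 27, 6, 89] [504.6 254.1] [50.6  5.5] 80.75 89 126.9
```

View pics/c10.png

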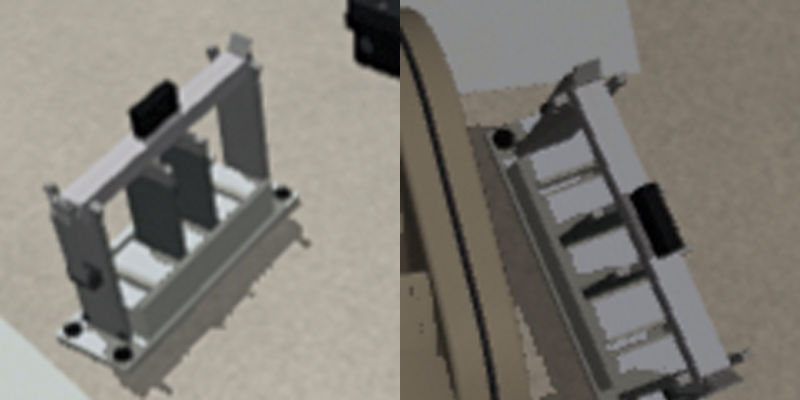

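The bar lies level on both plate seats, grip up at (155,110) in the left crop. Its top reads 149.2 mm against 149 expected, with both clips over its ends and the panels standing below. Handing in.

```bash
python3 -c "
from bench import r
print(r.close_job())"
```

```text
the job is handed in; nothing more can be done
None
```

Job handed in (verdict not returned): the tested panel stands in the drying stand, both fresh panels stand in the carrier, and the bar is snapped onto its seats under both clips, grip up.

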